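# Clear the marble chips off the carving board

## Robot

A 7-joint arm with a two-finger parallel gripper is mounted at the origin on the work surface. World frame = base frame: x ahead of the robot, y to its left, z up, the work surface at z = 0. Lengths are in mm, angles in rad, forces in N, time in s.
With the tool pointing down it reaches from about 400 to 875 mm from the base axis. Payload 4.4 kg.
Tool frame: the origin (TCP) lies midway between the tips of the shut fingers; the grasp point (between the pads) lies 19 mm behind it; z points along the fingers, y is the line along which they close (so a half turn about z gives the same grasp; the last joint's range is limited). The gripper opens to 85 mm and grips with 20 to 120 N. Pads are 22 mm wide; open, the fingers measure 114 mm over their backs; the gripper's body (76 mm by 85 mm) begins 54 mm behind the grasp point. The pads swing forward as they close: fully open they stand 13 mm farther back than shut.
Start: joints at [1.203, 0.628, 0.038, 1.517, -0.027, 0.996, -0.02], TCP at [193.234, -620.628, 203.013] pointing down, gripper open.
Joint ranges: [-3.06, 3.06], [-0.37, 2.12], [-1.25, 1.32], [0.18, 2.47], [-1.1, 4.24], [0.23, 1.98], [-2.94, 2.94]. Speed limits (rad/s): [2.57, 2.57, 3.14, 3.14, 3.14, 3.14, 3.14].

## Interface

Orientations are given as [roll, pitch, yaw] about the fixed x, y, z axes, in that order (R = Rz(yaw) Ry(pitch) Rx(roll)).
In Python, from cell import ctrl gives the robot as it stands.
- The arm moves only by the shell command python3 -m crank 'ROWS' [OPENING]. ROWS is JSON, a list that holds one entry, the list of rows, each a list of 4 numbers: the shift along the tool's x, y, z normalised to -1 to 1, where 1 is 2.5 cm, then the turn about the tool's z normalised to -1 to 1, where 1 is 0.08 rad. In form: [[[dx, dy, dz, turn], ...]]. A call has 1 to 12 rows; each row shifts and turns the commanded pose from where the row before left it, along the tool's axes as they then stand; what a row does not reach is not made up. A row lasts 1/12 s, in which the tool goes at most 41.7 mm and 7.16 degrees, less where a joint would pass 70% of its speed; a pose out of reach is approached as far as the arm can. A call with a number of a shift or a turn outside -1 to 1 is refused whole. A call with a gripper value outside its range is refused whole. OPENING is the closure, from -1 (fully open) to 1 (shut), set as the call begins (- or left out, the last holds). The fingers move at their own pace and stop on an object; the grip force is fixed at half the most. Time passes only in rows, so rows that do not move let the fingers close. It gives the time, the measured TCP pose, the force, the opening and the grip force at its end, in the units of the state.
- ctrl.read_state(): the state, without advancing time (a new reading comes with each control period).
- ctrl.get_image(name): name is "side" or "top" or "wrist"; returns a dict with "img" (384x512x3 uint8, red, green, blue), "intrinsics" (3x3 intrinsics, pixels), "extrinsics" (4x4, takes a point from camera to world coordinates). Camera axes: x right, y up, looking along -z (the intrinsics and any distortion apply to the point x, -y, -z); pixel columns grow to the right and rows downward; lengths in mm; the calibration is good to about 2 mm. The wrist camera is an equidistant fisheye: a pixel r from the principal point sees the ray r / f radians off the axis. A picture is of the moment at which its call begins. There is no depth.
- ctrl.finish_job(): hands the job in; it is judged then, once.
Trained networks look in the newest picture that a camera, given by its name, has taken for a name from the list of things; names that differ only in an ending like _2 or _b are one class to them, and where a whole thing is asked for, a point or a joint stands for the part that bears it (a point fixed in the world has none). Each returns a list of dicts, best first, with "confidence" (0 to 1); they miss things now and then, are a little off and sometimes report something else, mostly with a low value. They report only what shows in the picture. A call takes as long as a camera call. They do not tell look-alikes from the thing itself.
- ctrl.find_in(camera, target): "position" ([row, column] in pixels, amid what is visible of it).
- ctrl.trace(camera, target): "mask" (384x512 bool, what is visible of it) and "position" ([row, column] in pixels, amid what is visible of it).
- ctrl.place_of(camera, target): "position" ([row, column] in pixels: a listed point, or the origin of a listed thing).
The state is a dict: "clock": time; "qpos": joint angles; "qd": joint speeds; "tau": joint torques, N m; "eef_pos": TCP position; "tool_rot": TCP orientation; "force": force on the tool from outside, world axes, zero at the start; "torque": the same for the moment, N m; "width": finger opening in mm; "gripper_force": force on a finger pad.
Only numpy, scipy, OpenCV 4.12 (cv2) and the standard library are available. Lean on these libraries where they do the work, as an engineer would, in place of code of your own. Each camera call takes 0.05 s, during which the arm holds its last target. There are 200 camera calls.

## Task

Start the dust extractor by pressing the three keys on its control box one at a time, the smallest first, then the middle-sized, then the largest. Then pick up the wooden scraper block and sweep all four marble chips off the carving board into the steel pan along its edge, touching the chips with the scraper only and leaving the bust, the mallet, the jar and the pot where they stand. Finally stand the scraper upright on the bench again and let go.

Things in the scene. Friction and masses are not known exactly. Their poses are not given: they have to be found in the camera images.
- board: carving board, fixed: square timber block 300 x 300 mm, dark wooden top 65 mm above the bench. A wooden lip 10 mm wide stands 16 mm above that top along each x edge (top between the lips: x = -140 to +140 mm); its two y edges (y = -150 and +150 mm) are open, level with the top. Origin: centre of its underside, on the bench; axes along its edges, z up.
- pan: open steel chip pan, fixed, 290 mm long (x) x 120 mm wide (y), walls 4 mm; inner floor 16 mm, rim 38 mm above the bench, 27 mm below the board's top. It stands along one of the board's two open edges (left or right, varying), 2 to 3 mm from it and parallel to it. Origin: centre of its underside, on the bench.
- panel: dust extractor's control box, fixed, on the other side of the board from the pan: grey, 200 mm long (x) x 90 mm wide (y) x 45 mm high, three round black push keys in a row on top: middle-sized at x = -60 mm, smallest at x = 0, largest at x = +62 mm. Origin: centre of its underside, on the bench.
- key_small_top (a point): centre of the top face of the smallest key (diameter 22 mm) when up, 63 mm above the bench; it stands 6 mm proud of its round housing
- key_mid_top (a point): centre of the top face of the middle-sized key (diameter 32 mm) when up, 63 mm above the bench; it stands 6 mm proud of its round housing
- key_large_top (a point): centre of the top face of the largest key (diameter 44 mm) when up, 63 mm above the bench; it stands 6 mm proud of its round housing
- key_small (a joint): how far the smallest key is pushed down (m): 0 up, 0.006 fully down (5 N); a spring brings it back; it counts as pressed beyond 0.004 while the other two are up
- key_mid (a joint): how far the middle-sized key is pushed down (m): 0 up, 0.006 fully down (5 N); a spring brings it back; it counts as pressed beyond 0.004 while the other two are up
- key_large (a joint): how far the largest key is pushed down (m): 0 up, 0.006 fully down (5 N); a spring brings it back; it counts as pressed beyond 0.004 while the other two are up
- scraper: wooden scraper block, 0.11 to 0.22 kg, upright on the bench: foot 72 mm long (x) x 34 mm wide (y) x 22 mm high with a steel band; on it, centred, a grip fin 62 mm long (x) x 16 mm thick (y), from 22 to 72 mm height. Take it by the fin across its thickness; the long sides of the foot push the chips. Origin: centre of its underside.
- chip1: loose flat marble chip about 64 x 35 x 15 mm, lying flat on the board at the start. Origin: centre of its underside.
- chip2: loose flat marble chip about 60 x 38 x 17 mm, lying flat on the board at the start. Origin: centre of its underside.
- chip3: loose flat marble chip about 62 x 33 x 14 mm, lying flat on the board at the start. Origin: centre of its underside.
- chip4: loose flat marble chip about 60 x 37 x 16 mm, lying flat on the board at the start. Origin: centre of its underside.
- bust: small unfinished marble bust, loose, standing near the middle of the board: round plinth 64 mm in diameter, nothing wider above it, 103 mm tall. Origin: centre of its underside.
- mallet: carver's round wooden mallet standing on its head on the bench, handle up: 92 mm in diameter, 135 mm tall. Origin: centre of its underside. Bystander.
- jar: white closed jar on the bench, 64 mm in diameter, 85 mm tall. Origin: centre of its underside. Bystander.
- pot: empty open ceramic pot on the bench, 72 mm in diameter, 80 mm tall. Origin: centre of its underside. Bystander.
There are look-alikes about, which are no part of the job. What is shaped like the panel but green or purple is not meant.

How it is judged (in metres and radians):
On the way, in this order (a step that is already met when the one before it is completed fails the run):
1. the smallest key is pressed, alone, with all chips still where they lay (value of joint key_small above 0.004 m and value of joint each of key_mid, key_large below 0.0025 m and distance of each of chip1, chip2, chip3, chip4 from where it was at the start of the episode below 0.02 m).
2. the middle-sized key is pressed, alone, with all chips still where they lay (value of joint key_mid above 0.004 m and value of joint each of key_small, key_large below 0.0025 m and distance of each of chip1, chip2, chip3, chip4 from where it was at the start of the episode below 0.02 m).
3. the largest key is pressed, alone, with all chips still where they lay (value of joint key_large above 0.004 m and value of joint each of key_small, key_mid below 0.0025 m and distance of each of chip1, chip2, chip3, chip4 from where it was at the start of the episode below 0.02 m).
4. all four chips lie in the pan (x of chip1 in the frame of pan between -0.145 and 0.145 m and y of chip1 in the frame of pan between -0.062 and 0.062 m and height (world z) of each of chip1, chip2, chip3, chip4 below 0.056 m and x of chip2 in the frame of pan between -0.145 and 0.145 m and y of chip2 in the frame of pan between -0.062 and 0.062 m and x of chip3 in the frame of pan between -0.145 and 0.145 m and y of chip3 in the frame of pan between -0.062 and 0.062 m and x of chip4 in the frame of pan between -0.145 and 0.145 m and y of chip4 in the frame of pan between -0.062 and 0.062 m), for 0.2 s.
At the end, for the whole second after the job is handed in: All four chips lie at rest inside the pan (each chip's origin within the pan's outline and less than 56 mm above the bench), and the scraper stands upright (within 0.1 rad) directly on the bench, at rest and released (all of step 4 and linear speed of each of chip1, chip2, chip3, chip4, scraper below 0.02 m/s and height (world z) of scraper below 0.008 m and angle between scraper's own z axis and vertical below 0.1 rad); the robot touches nothing.
It fails at once if the robot's fingers or arm touch a chip (contact force between any of the fingers, the arm and chip1 above 1 N or contact force between any of the fingers, the arm and chip2 above 1 N or contact force between any of the fingers, the arm and chip3 above 1 N or contact force between any of the fingers, the arm and chip4 above 1 N).
It fails at once if two keys are down at the same time (value of joint each of key_small, key_mid above 0.004 m or value of joint each of key_small, key_large above 0.004 m or value of joint each of key_mid, key_large above 0.004 m).
It fails at once if the bust is shifted by more than 12 mm or tipped (distance of bust from where it was at the start of the episode above 0.012 m or angle between bust's own z axis and vertical above 0.25 rad).
It fails at once if the mallet, the jar or the pot is shifted by more than 20 mm (distance of any of mallet, jar, pot from where it was at the start of the episode above 0.02 m).
It also fails if it takes over 72 s, if anything falls off the work surface, if the arm or the gripper's body presses on something with over 40 N, if the wrist force passes 120 N, or if a joint passes its speed limit or range.

## Working session

There is one attempt and no reset: what is moved stays moved. The work goes in short steps, Python scripts to look and compute and a shell command to move; the robot and the scene stay as the last step left them, time stands still between calls to the robot, and variables do not carry over. Pictures are saved under pics/ and viewed, at most 10 in all, crops included, and the job is handed in when it is done.

```bash
ls; mkdir -p pics
cat > h.py <<'E'
import numpy as np, cv2, json
from cell import ctrl
def cam(name):
    d=ctrl.get_image(name); return d
def ray(d,name,rc):
    K=np.array(d['intrinsics'],float);T=np.array(d['extrinsics'],float)
    x=(rc[1]-K[0,2])/K[0,0];y=(rc[0]-K[1,2])/K[1,1]
    if name=='wrist':
        r=np.hypot(x,y);s=np.sin(r)/r if r>1e-9 else 1
        v=np.array([x*s,-y*s,-np.cos(r)])
    else: v=np.array([x,-y,-1.])
    v=T[:3,:3]@v; return T[:3,3],v/np.linalg.norm(v)
def onz(d,name,rc,z):
    o,v=ray(d,name,rc); return o+v*(z-o[2])/v[2]
def tri(a,b):
    (o1,v1),(o2,v2)=a,b
    A=np.stack([v1,-v2],1);t=np.linalg.lstsq(A,o2-o1,rcond=None)[0]
    p,q=o1+v1*t[0],o2+v2*t[1]; return (p+q)/2,np.linalg.norm(p-q)
E
python3 - <<'E'
from h import *
np.set_printoptions(precision=1,suppress=True)
print(ctrl.read_state())
ims=[]
D={}
for n in ['side','top','wrist']:
    d=cam(n);D[n]=d;print(n,np.array(d['intrinsics']).tolist(),np.array(d['extrinsics']).round(2).tolist(), [k for k in d])
    ims.append(d['img'])
import pickle;pickle.dump(D,open('D0.pkl','wb'))
cv2.imwrite('pics/a.png',cv2.resize(ims[0],(800,600))[:,:,::-1]);cv2.imwrite('pics/b.png',cv2.resize(ims[1],(800,600),interpolation=cv2.INTER_CUBIC)[:,:,::-1])
for t in ['board','pan','panel','key_small_top','key_mid_top','key_large_top','scraper','chip1','chip2','chip3','chip4','bust','mallet','jar','pot']:
    for n in ['top','side']:
        r=ctrl.place_of(n,t)
        print(t,n,[(np.round(e['position']).tolist(),round(e['confidence'],2),onz(D[n],n,e['position'],{'k':63,'c':65,'bus':65}.get(t[0] if t[0] in'k' else ('c' if t[:2]=='ch' or t=='bust' else ''),0))[:2].round().tolist()) for e in r[:5]])
E
```

```text
pics
{'clock': 0.0, 'qpos': array([ 1.2,  0.6,  0. ,  1.5, -0. ,  1. , -0. ]), 'qd': array([-0.,  0.,  0.,  0.,  0., -0.,  0.]), 'tau': array([  0. , -56.3,   1.2, -19.3,   0. ,   0. ,   0. ]), 'eef_pos': array([ 193.1, -620. ,  202.1]), 'tool_rot': array([-3.1,  0. ,  0.3]), 'force': array([ 0.2, -1. , -0.4]), 'torque': array([ 0., -0.,  0.]), 'gripper_force': 0.0, 'width': 85.2356067270427}
side [[469.50841092635574, 0.0, 261.3841347373647], [0.0, 469.50841092635574, 195.2457178053725], [0.0, 0.0, 1.0]] [[0.81, 0.37, -0.46, -308.9], [-0.59, 0.52, -0.62, -1134.29], [0.01, 0.77, 0.64, 1139.93], [0.0, 0.0, 0.0, 1.0]] ['img', 'intrinsics', 'extrinsics']
top [[347.50656319150255, 0.0, 253.764269397579], [0.0, 347.50656319150255, 192.4178618667077], [0.0, 0.0, 1.0]] [[0.01, 0.99, -0.1, 384.61], [-1.0, 0.02, 0.0, -76.53], [0.0, 0.1, 0.99, 1059.67], [0.0, 0.0, 0.0, 1.0]] ['img', 'intrinsics', 'extrinsics']
wrist [[297.3186396354542, 0.0, 257.66849534470185], [0.0, 297.3186396354542, 192.99287840886356], [0.0, 0.0, 1.0]] [[0.3, 0.92, 0.25, 255.18], [-0.95, 0.29, 0.08, -601.67], [-0.0, -0.26
[... 2332 characters left out ...]
0, 255.0], 0.47, [583.0, 118.0]), ([191.0, 262.0], 0.42, [481.0, -66.0])]
chip4 top [([129.0, 204.0], 0.61, [673.0, 69.0]), ([159.0, 188.0], 0.55, [581.0, 114.0]), ([126.0, 259.0], 0.47, [685.0, -92.0])]
chip4 side [([158.0, 255.0], 0.47, [583.0, 118.0]), ([191.0, 262.0], 0.42, [481.0, -66.0])]
bust top [([161.0, 222.0], 0.72, [578.0, 15.0])]
bust side [([174.0, 272.0], 0.47, [573.0, -6.0])]
mallet top [([197.0, 358.0], 0.73, [486.0, -398.0])]
mallet side [([256.0, 322.0], 0.56, [493.0, -393.0])]
jar top [([145.0, 112.0], 0.98, [635.0, 362.0])]
jar side [([141.0, 232.0], 0.66, [627.0, 356.0])]
pot top [([142.0, 343.0], 0.8, [658.0, -355.0])]
pot side [([227.0, 349.0], 0.61, [661.0, -343.0])]
```

View pics/a.png

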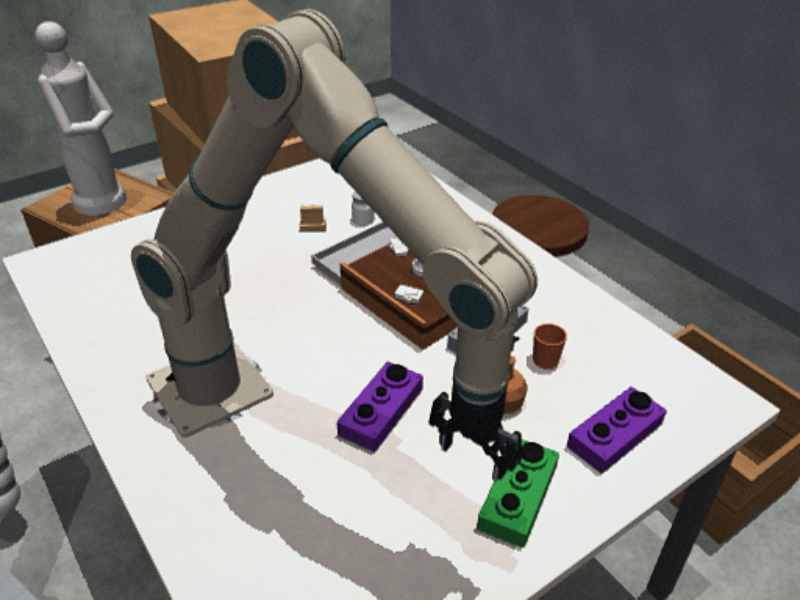

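View pics/b.png

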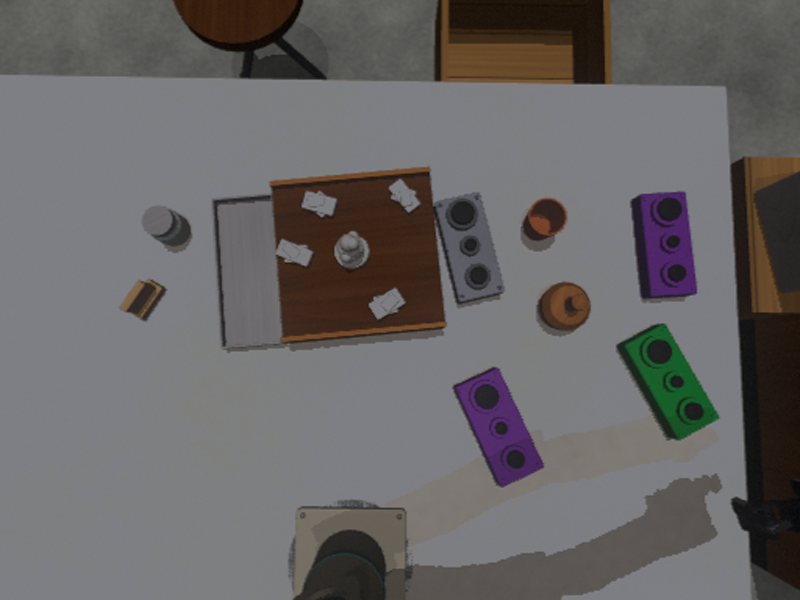

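The top view shows the real grey panel at (470,245) in the 800 px picture, right of the board, and the pan left of the board. The four chips are at (319,204), (404,196), (294,252) and (387,303), with the bust at (350,250). The scraper is far left at (143,298). The purple and green panels are decoys.

```bash
cat >> h.py <<'E'
def go(x,y,z,yaw=None):
    s=ctrl.read_state();p=np.array(s['eef_pos']);r=s['tool_rot'];c=r[2]
    t=0
    if yaw is not None:
        t=-(yaw-c)  # tool z down: turn about tool z = -yaw
        c=yaw
    d=np.array([x,y,z])-p
    X=np.array([np.cos(c),np.sin(c)]);Y=np.array([np.sin(c),-np.cos(c)])
    print('at',p.round(1),'rot',np.round(r,3),'-> units dx %.2f dy %.2f dz %.2f turn %.2f (turn first)'%(d[:2]@X/25,d[:2]@Y/25,-d[2]/25,t/.08),'t',round(s['clock'],2))
E
python3 - <<'E'
from h import *
go(570,-225,230)
E
```

```text
at [ 193.3 -620.6  203. ] rot [-3.142 -0.     0.302] -> units dx 19.09 dy -10.63 dz -1.08 turn 0.00 (turn first) t 1.65
```

```bash
python3 -m crank '[[[0.8,-0.44,-0.05,0],[0.8,-0.44,-0.05,0],[0.8,-0.44,-0.05,0],[0.8,-0.44,-0.05,0],[0.8,-0.44,-0.05,0],[0.8,-0.44,-0.05,0],[0.8,-0.44,-0.05,0],[0.8,-0.44,-0.05,0],[0.8,-0.44,-0.05,0],[0.8,-0.44,-0.05,0],[0.8,-0.44,-0.05,0],[0.8,-0.44,-0.05,0]]]' 1; python3 -m crank '[[[0.8,-0.44,-0.05,0],[0.8,-0.44,-0.05,0],[0.8,-0.44,-0.05,0],[0.8,-0.44,-0.05,0],[0.8,-0.44,-0.05,0],[0.8,-0.44,-0.05,0],[0.8,-0.44,-0.05,0],[0.8,-0.44,-0.05,0],[0.8,-0.44,-0.05,0],[0.8,-0.44,-0.05,0],[0.8,-0.44,-0.05,0],[0,0,0,0]]]'
python3 - <<'E'
from h import *
np.set_printoptions(precision=1,suppress=True)
import pickle
D={n:cam(n) for n in ['top','wrist','side']}
pickle.dump(D,open('D1.pkl','wb'))
go(593,-217,100)
cv2.imwrite('pics/c.png',cv2.resize(D['wrist']['img'],(800,600),interpolation=cv2.INTER_CUBIC)[:,:,::-1])
for t in ['key_small_top','key_mid_top','key_large_top','chip1','bust','scraper','board','pan','panel']:
    z=63 if t[0]=='k' else 65 if t in('chip1','bust') else 0
    for n in ['wrist','top','side']:
        r=ctrl.place_of(n,t)
        print(t,n,[(np.round(e['position']).tolist(),round(e['confidence'],2),onz(D[n],n,e['position'],z)[:2].round(1).tolist()) for e in r[:5]])
E
```

```text
clock: 2.65
eef_pos: [383.9, -422.5, 218.2]
tool_rot: [3.141, -0.0, 0.302]
force: [0.5, 0.3, -0.2]
width: 0.1
gripper_force: 0.0
clock: 3.65
eef_pos: [561.5, -236.7, 232.0]
tool_rot: [-3.14, -0.004, 0.309]
force: [0.8, 0.9, 0.0]
width: -0.3
gripper_force: 0.0
at [ 556.9 -242.7  231.7] rot [3.1 0.  0.3] -> units dx 1.69 dy -0.55 dz 5.27 turn 0.00 (turn first) t 3.8
key_small_top wrist [([216.0, 492.0], 0.72, [611.1, -604.8]), ([135.0, 250.0], 0.62, [597.5, -218.8]), ([33.0, 170.0], 0.25, [688.0, -91.3])]
key_small_top top [([155.0, 302.0], 0.54, [599.1, -218.7]), ([245.0, 433.0], 0.51, [344.9, -591.2]), ([154.0, 430.0], 0.47, [607.5, -592.8])]
key_small_top side [([303.0, 331.0], 0.63, [346.9, -585.0]), ([201.0, 312.0], 0.6, [597.4, -211.8]), ([262.0, 396.0], 0.48, [617.0, -585.3]), ([248.0, 246.0], 0.43, [272.4, -269.5])]
key_mid_top wrist [([253.0, 477.0], 0.78, [547.8, -608.6]), ([187.0, 244.0], 0.57, [538.1, -230.5])]
key_mid_top top [([173.0, 306.0], 0.68, [546.1, -228.8]), ([161.0, 190.0], 0.67, [577.1, 109.3]), ([262.0, 445.0], 0.62, [296.3, -622.5]), ([178.0, 433.0], 0.59, [53
[... 1607 characters left out ...]
[570.9, -7.7])]
board side [([185.0, 272.0], 0.67, [580.7, 4.6]), ([201.0, 312.0], 0.52, [650.7, -158.1])]
pan wrist [([100.0, 11.0], 0.84, [549.3, 207.7])]
pan top [([175.0, 162.0], 0.93, [543.9, 203.5])]
pan side [([161.0, 239.0], 0.87, [564.7, 213.3]), ([146.0, 202.0], 0.48, [495.9, 399.5])]
panel wrist [([203.0, 464.0], 0.84, [609.1, -591.9]), ([131.0, 249.0], 0.81, [598.3, -214.9])]
panel top [([160.0, 421.0], 0.91, [602.6, -595.6]), ([245.0, 420.0], 0.71, [341.8, -583.5]), ([160.0, 297.0], 0.56, [596.3, -210.3])]
panel side [([318.0, 332.0], 0.78, [351.5, -592.8]), ([277.0, 393.0], 0.77, [615.9, -589.5]), ([215.0, 313.0], 0.58, [601.2, -221.9]), ([262.0, 243.0], 0.55, [265.6, -262.9])]
```

View pics/c.png

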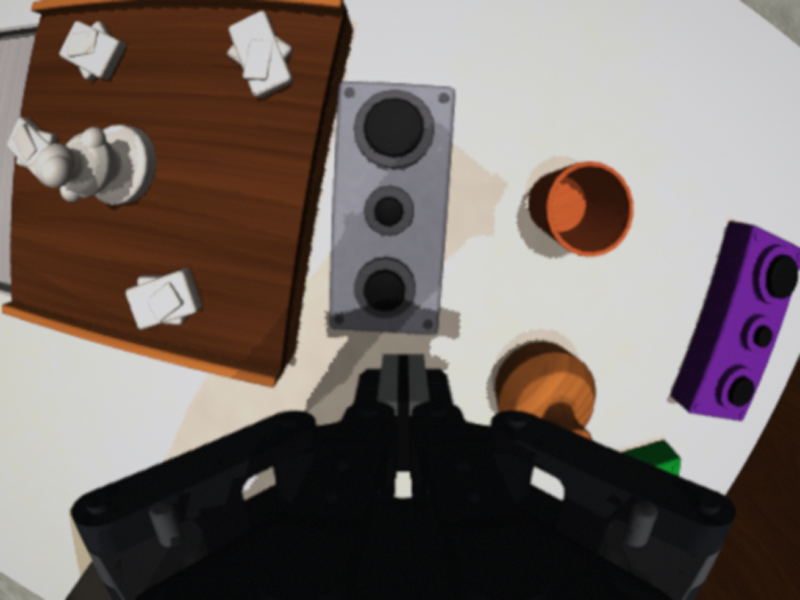

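Run:
```python
from h import *
import pickle
D=pickle.load(open('D1.pkl','rb'))
def blobs(n,thr,box,z,amin):
    im=D[n]['img'];m=(im.max(2)<thr).astype(np.uint8)
    r0,r1,c0,c1=box;mm=np.zeros_like(m);mm[r0:r1,c0:c1]=m[r0:r1,c0:c1]
    k,l,s,c=cv2.connectedComponentsWithStats(mm)
    for i in range(1,k):
        if s[i,4]>amin: print(n,s[i].tolist(),c[i].round(1),onz(D[n],n,c[i][::-1],z).round(1))
for thr in (35,50,65):
  print(thr);blobs('wrist',thr,(40,220,215,300),63,60)
  blobs('top',thr,(115,200,275,325),63,20)
  blobs('side',thr,(170,230,285,345),63,20)
```

```text
35
wrist [233, 64, 38, 36, 713] [250.5  84.2] [ 653.5 -201.7   63. ]
wrist [240, 126, 18, 19, 256] [248.3 135.1] [ 597.2 -216.9   63. ]
wrist [233, 173, 29, 30, 655] [246.1 187.6] [ 537.5 -232.8   63. ]
top [298, 129, 27, 32, 303] [316.1 147.8] [ 621.3 -259.    63. ]
top [290, 134, 13, 10, 30] [297.3 140.1] [ 643.4 -203.9   63. ]
top [301, 171, 11, 11, 95] [306.1 176.1] [ 537.2 -229.7   63. ]
side [285, 178, 42, 27, 114] [305.1 191.3] [ 611.1 -156.2   63. ]
side [317, 189, 12, 9, 85] [322.8 193.2] [ 656.6 -201.5   63. ]
side [310, 199, 7, 6, 26] [313.1 201.4] [ 597.3 -216.7   63. ]
side [297, 207, 12, 10, 83] [302.5 211.7] [ 531.2 -237.3   63. ]
50
wrist [215, 40, 5, 26, 72] [216.3  48.3] [ 682.9 -151.5   63. ]
wrist [233, 63, 38, 38, 1147] [251.6  81.4] [ 657.  -201.9   63. ]
wrist [239, 126, 19, 19, 289] [248.2 135. ] [ 597.2 -216.8   63. ]
wrist [232, 172, 31, 32, 749] [246.1 188.2] [ 536.9 -233.    63. ]
top [297, 125, 28, 36, 406] [314.7 147.7] [ 621.7 -255.    63. ]
top [289, 129, 15, 15, 182] [295.8 136. ] [ 655.6 -199.5   63. ]
top [277, 132, 37, 62, 109] [289.1 169.4] [ 556.
[... 486 characters left out ...]
, 6, 28, 83] [216.4  49.3] [ 681.8 -152.    63. ]
wrist [232, 63, 40, 38, 1204] [251.7  81.5] [ 656.9 -202.    63. ]
wrist [238, 125, 21, 21, 332] [248.3 135.1] [ 597.2 -216.9   63. ]
wrist [215, 171, 51, 41, 1266] [243. 194.] [ 529.  -231.6   63. ]
top [294, 124, 31, 40, 525] [312.6 148.9] [ 617.9 -248.6   63. ]
top [287, 129, 18, 19, 253] [296.1 137.4] [ 651.5 -200.5   63. ]
top [275, 132, 50, 68, 600] [304.8 179.3] [ 527.8 -226.    63. ]
top [275, 170, 6, 9, 45] [277.6 174.3] [ 541.4 -147.2   63. ]
top [279, 187, 4, 11, 28] [281.  193.2] [ 486.5 -157.4   63. ]
side [285, 170, 53, 60, 1096] [308.7 204.9] [ 572.5 -222.2   63. ]
side [341, 216, 4, 14, 42] [342.8 223.5] [ 603.8 -362.1   63. ]
```

The wrist view shows the grey panel keys at (393,125) large, (389,210) small and (385,290) mid. Wrist and side agree on them at z = 63, so I'll press small first.

```bash
python3 -m crank '[[[0.23,-0.06,0.76,0],[0.23,-0.06,0.76,0],[0.23,-0.06,0.76,0],[0.23,-0.06,0.76,0],[0.23,-0.06,0.76,0],[0.23,-0.07,0.76,0],[0.23,-0.07,0.76,0],[0.23,-0.06,0.76,0],[0,0,0,0],[0,0,0.44,0],[0,0,0.44,0],[0,0,0,0]]]'; python3 -m crank '[[[0,0,0,0],[0,0,0,0]]]'
```

```text
clock: 6.15
eef_pos: [596.0, -216.9, 56.3]
tool_rot: [-3.14, 0.002, 0.301]
force: [-0.5, -0.4, 0.4]
width: 0.0
gripper_force: 0.0
clock: 6.32
eef_pos: [597.8, -217.2, 58.5]
tool_rot: [3.141, -0.001, 0.301]
force: [-0.3, -0.4, 0.3]
width: -0.3
gripper_force: 0.0
```

```bash
python3 -m crank '[[[0,0,0.06,0],[0,0,0,0],[0,0,0,0]]]'
python3 - <<'E'
from h import *
D={n:cam(n) for n in ['wrist','side']}
for i in range(3): s=ctrl.read_state();print(s['eef_pos'],s['force'])
a=cv2.resize(D['wrist']['img'][130:290,170:340],(400,376));b=cv2.resize(D['side']['img'][160:240,270:355],(400,376),interpolation=cv2.INTER_CUBIC)
cv2.imwrite('pics/d.png',np.hstack([a,b])[:,:,::-1])
E
```

```text
clock: 6.57
eef_pos: [597.7, -216.9, 56.7]
tool_rot: [3.141, -0.001, 0.302]
force: [-0.0, 0.2, -0.3]
width: 0.1
gripper_force: 0.0
[ 597.61705776 -216.79304089   56.5776457 ] [0.12584582 0.49645492 0.11435661]
[ 597.61705776 -216.79304089   56.5776457 ] [0.12584582 0.49645492 0.11435661]
[ 597.61705776 -216.79304089   56.5776457 ] [0.12584582 0.49645492 0.11435661]
```

View pics/d.png

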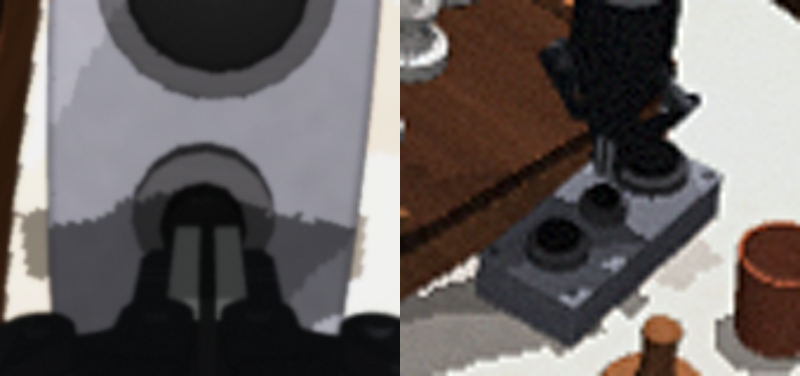

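The fingertip appears at (605,165) in the side crop, above or behind the small key at (605,195), and no force is felt. I'll check the projections.

```bash
cat >> h.py <<'E'
def proj(d,name,p):
    K=np.array(d['intrinsics'],float);T=np.array(d['extrinsics'],float)
    q=T[:3,:3].T@(np.array(p,float)-T[:3,3]);v=np.array([q[0],-q[1],-q[2]])
    if name=='wrist':
        h=np.hypot(v[0],v[1]);th=np.arctan2(h,v[2]);u=v[:2]/h*th
    else: u=v[:2]/v[2]
    return np.array([K[1,1]*u[1]+K[1,2],K[0,0]*u[0]+K[0,2]])
E
python3 - <<'E'
from h import *
import pickle
D=pickle.load(open('D1.pkl','rb'))
d={n:cam(n) for n in ['wrist','side','top']}
print(np.array(d['side']['extrinsics']).round(2).tolist())
p=ctrl.read_state()['eef_pos']
for n in ['wrist','side']:
    q=proj(d[n],n,p);o=(130,170,400/170) if n=='wrist' else (160,270,400/85)
    print(n,q,'crop xy',(q[1]-o[1])*o[2],(q[0]-o[0])*376/(160 if n=='wrist' else 80))
def cen(d,n,box,thr=38):
    im=d['img'];m=np.zeros(im.shape[:2],np.uint8);r0,r1,c0,c1=box;m[r0:r1,c0:c1]=im.max(2)[r0:r1,c0:c1]<thr
    k,l,s,c=cv2.connectedComponentsWithStats(m);i=1+np.argmax(s[1:,4]);return c[i][::-1]
for nm,a,b in [('L',(60,105,228,275),(186,200,314,332)),('S',(120,150,236,262),(197,208,306,320)),('M',(168,206,228,264),(205,218,294,312))]:
    x=cen(D['wrist'],'w',a);y=cen(D['side'],'s',b)
    print(nm,x,y,tri(ray(D['wrist'],'wrist',x),ray(D['side'],'side',y)))
E
```

```text
[[0.81, 0.37, -0.46, -308.9], [-0.59, 0.52, -0.62, -1134.29], [0.01, 0.77, 0.64, 1139.93], [0.0, 0.0, 0.0, 1.0]]
wrist [223.30140887 256.04431633] crop xy 202.4572148834081 219.25831084246732
side [202.82626469 312.98527206] crop xy 202.28363320420053 201.28344405948036
L [ 81.50780533 251.62809917] [193.16470588 322.75294118] (array([ 656.6722415 , -201.79191505,   63.13563734]), np.float64(0.4262472504744763))
S [134.90977444 248.40601504] [201.5862069  312.96551724] (array([ 597.14918923, -216.75221258,   62.33200432]), np.float64(0.5398719493629175))
M [187.84955752 246.05899705] [211.87912088 302.38461538] (array([ 535.45282544, -232.85478626,   56.49358631]), np.float64(0.6111625983743056))
```

```bash
python3 -m crank '[[[0,0,0.12,0],[0,0,0,0],[0,0,0,0]]]'
python3 - <<'E'
from h import *
d={n:cam(n) for n in ['wrist','side']}
a=cv2.resize(d['wrist']['img'][180:260,215:300],(400,376),interpolation=cv2.INTER_CUBIC);b=cv2.resize(d['side']['img'][175:225,285:338],(400,376),interpolation=cv2.INTER_NEAREST)
im=np.hstack([a,b])[:,:,::-1].astype(float)
cv2.imwrite('pics/e.png',np.clip(255*(im/255)**.5,0,255))
E
```

```text
clock: 7.07
eef_pos: [597.2, -216.6, 53.0]
tool_rot: [-3.141, 0.0, 0.302]
force: [-0.1, -0.0, 0.1]
width: 0.0
gripper_force: 0.0[ WARN:0@2.509] global loadsave.cpp:1063 imwrite_ Unsupported depth image for selected encoder is fallbacked to CV_8U.
```

View pics/e.png

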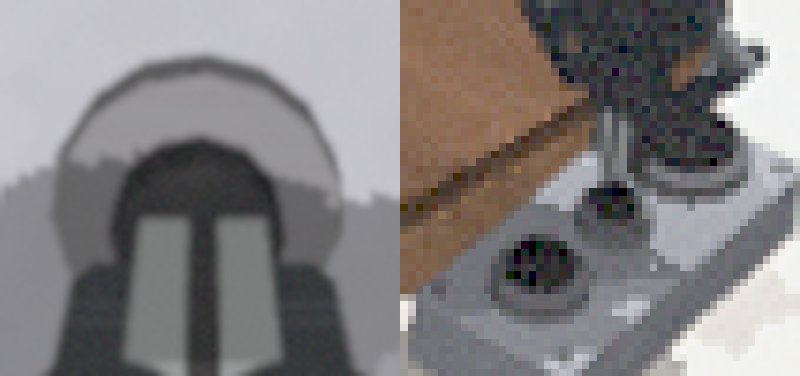

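The tip is still just above the key, at (610,185) against the key top at (611,200) in the side crop. I'll go down in small steps until I feel force.

```bash
python3 -m crank '[[[0,0,0.1,0],[0,0,0,0],[0,0,0,0]]]';python3 -m crank '[[[0,0,0.1,0],[0,0,0,0],[0,0,0,0]]]';python3 -m crank '[[[0,0,0.1,0],[0,0,0,0],[0,0,0,0]]]'
```

```text
clock: 7.42
eef_pos: [597.3, -216.7, 50.6]
tool_rot: [-3.141, 0.0, 0.302]
force: [-0.7, 0.6, 0.8]
width: 0.4
gripper_force: 0.0
clock: 7.67
eef_pos: [597.3, -216.7, 48.1]
tool_rot: [-3.141, 0.0, 0.302]
force: [0.3, -0.3, -0.8]
width: -0.1
gripper_force: 0.0
clock: 7.92
eef_pos: [597.3, -216.7, 45.6]
tool_rot: [-3.141, 0.0, 0.302]
force: [0.0, 0.5, -0.3]
width: -0.1
gripper_force: 0.0
```

Run:
```python
from h import *
d={n:cam(n) for n in ['wrist','side']}
s=ctrl.read_state();print(s['tau'].round(2),s['qpos'].round(4).tolist(),s['eef_pos'])
print(np.array(d['wrist']['extrinsics']).round(2))
a=cv2.resize(d['wrist']['img'][180:260,215:300],(400,376),interpolation=cv2.INTER_CUBIC);b=cv2.resize(d['side']['img'][175:225,285:338],(400,376),interpolation=cv2.INTER_NEAREST)
im=np.hstack([a,b])[:,:,::-1].astype(float)
cv2.imwrite('pics/f.png',np.clip(255*(im/255)**.5,0,255).astype(np.uint8))
```

```text
[-0.000e+00 -5.917e+01  1.010e+00 -1.410e+01  1.000e-02  0.000e+00
 -0.000e+00] [0.2982, 0.7995, 0.0094, 1.683, -0.011, 0.6591, -0.9555] [ 597.47510334 -216.73440285   45.76282869]
[[ 3.0000e-01  9.2000e-01  2.5000e-01  6.5940e+02]
 [-9.5000e-01  2.9000e-01  8.0000e-02 -1.9807e+02]
 [ 0.0000e+00 -2.6000e-01  9.7000e-01  2.1635e+02]
 [ 0.0000e+00  0.0000e+00  0.0000e+00  1.0000e+00]]
```

View pics/f.png

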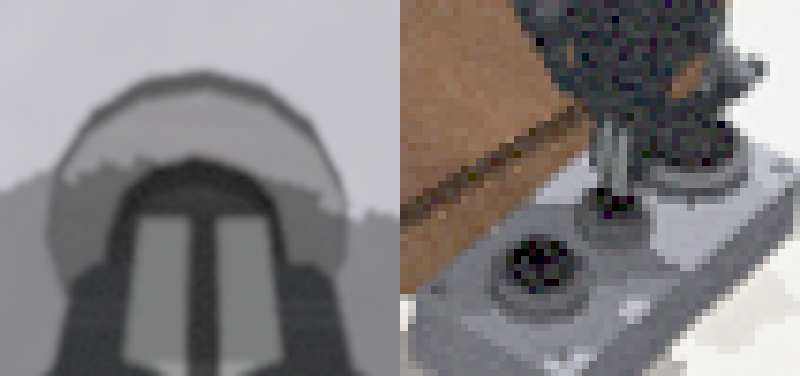

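Run:
```python
from h import *
d=cam('wrist');s=cam('side')
c=np.array([597.2,-216.8]);X=np.array([np.cos(.302),np.sin(.302)]);Y=np.array([X[1],-X[0]])
for z in (50,57,63):
    q=[proj(d,'wrist',[*(c+v),z]) for v in (11*X,11*Y,-11*Y)]
    print(z,[((p[1]-215)*400/85,(p[0]-180)*4.7) for p in q], 'side',proj(s,'side',[*c,z]))
    pass
for z in (46,56,66,76): 
    p=[597.4,-216.7,z]; q=proj(d,'wrist',p);r=proj(s,'side',p)
    print('tip',z,((q[1]-215)*400/85,(q[0]-180)*4.7),((r[1]-285)*400/53+400,(r[0]-175)*376/50))
```

```text
50 [(np.float64(193.46015008048653), np.float64(135.5358340971641)), (np.float64(279.6353806652662), np.float64(217.28927770038734)), (np.float64(107.33689425484272), np.float64(217.0308772858492))] side [204.23399351 312.77752907]
57 [(np.float64(193.22298286567946), np.float64(153.45865575119038)), (np.float64(282.70440661932724), np.float64(237.90808046745016)), (np.float64(103.81662059705084), np.float64(237.63215872233832))] side [202.74276743 312.9377076 ]
63 [(np.float64(193.00493420431636), np.float64(169.98332433006127)), (np.float64(285.5171327961906), np.float64(256.8538844380035)), (np.float64(100.59092853869596), np.float64(256.5609545838142))] side [201.45824431 313.07568335]
tip 46 (np.float64(193.3125170348871), np.float64(204.6374298356965)) (np.float64(609.1365475265192), np.float64(225.9513457788455))
tip 56 (np.float64(192.97934044650876), np.float64(233.31378301465128)) (np.float64(610.8608062258498), np.float64(209.96208911609602))
tip 66 (np.float64(192.6103925038643), np.float64(265.2344884850831)) (np.float64(612.5982143661599), np.float64(193.8508961181091))
tip 76 (np.float64(192.2000666114333), np.float64(300.9433993486819)) (np.float64(614.3489229424529), np.float64(177.61636659020692))
```

By the side view the real tips sit about 20 mm above the reported TCP. I'll keep descending to contact.

```bash
python3 -m crank '[[[0,0,0.08,0],[0,0,0,0],[0,0,0,0]]]' | grep -E 'eef|force';python3 -m crank '[[[0,0,0.08,0],[0,0,0,0],[0,0,0,0]]]'| grep -E 'eef|force';python3 -m crank '[[[0,0,0.08,0],[0,0,0,0],[0,0,0,0]]]'| grep -E 'eef|force'
```

```text
eef_pos: [597.3, -216.7, 43.6]
force: [0.4, -0.4, -0.1]
gripper_force: 0.0
eef_pos: [597.3, -216.7, 41.6]
force: [0.3, 0.4, 0.7]
gripper_force: 0.0
eef_pos: [597.4, -216.7, 39.6]
force: [-0.4, 0.2, -0.2]
gripper_force: 0.0
```

```bash
for i in 1; do python3 -m crank '[[[0,0,0.08,0],[0,0,0,0],[0,0,0,0]]]' | grep -E 'eef|force';python3 -m crank '[[[0,0,0.08,0],[0,0,0,0],[0,0,0,0]]]'| grep -E 'eef|force'; done
python3 - <<'E'
from h import *
d={n:cam(n) for n in ['wrist','side']}
s=ctrl.read_state();print(s['tau'].round(2),s['force'],s['eef_pos'])
a=cv2.resize(d['wrist']['img'][180:260,215:300],(400,376),interpolation=cv2.INTER_CUBIC);b=cv2.resize(d['side']['img'][175:225,285:338],(400,376),interpolation=cv2.INTER_NEAREST)
im=np.hstack([a,b])[:,:,::-1].astype(float)
cv2.imwrite('pics/g.png',np.clip(255*(im/255)**.5,0,255).astype(np.uint8))
E
```

```text
eef_pos: [597.7, -216.8, 38.0]
force: [-0.8, 0.6, 2.0]
gripper_force: 0.9
eef_pos: [597.7, -216.8, 35.9]
force: [0.4, -0.1, 2.4]
gripper_force: 1.5
[-1.000e-02 -5.759e+01  9.700e-01 -1.308e+01  0.000e+00  3.000e-02
 -0.000e+00] [0.14172491 0.42990604 3.76267758] [ 597.719581   -216.86268861   35.99286501]
```

View pics/g.png

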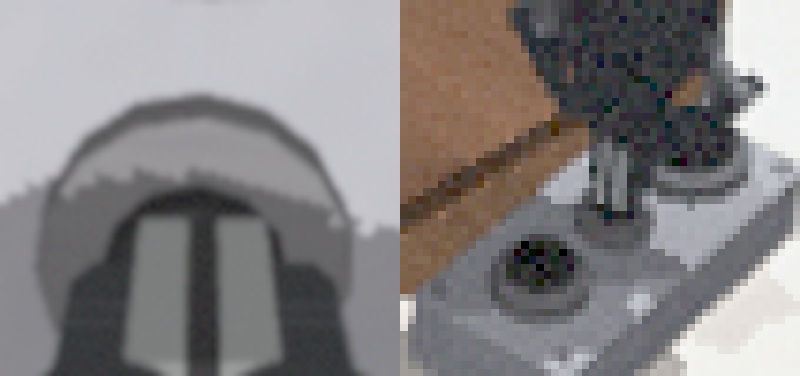

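Contact was felt at reported z of about 39, so the tip offset is about 24 mm. Pressing on until the key bottoms out.

```bash
python3 -m crank '[[[0,0,0.06,0],[0,0,0,0],[0,0,0,0]]]' | grep -E 'eef|force';python3 -m crank '[[[0,0,0.04,0],[0,0,0,0],[0,0,0,0]]]'| grep -E 'eef|force'; python3 -m crank '[[[0,0,0.04,0],[0,0,0,0],[0,0,0,0]]]'| grep -E 'eef|force'
```

```text
eef_pos: [597.7, -216.8, 34.4]
force: [-0.8, -0.1, 3.8]
gripper_force: 1.9
eef_pos: [597.7, -216.9, 33.4]
force: [-0.5, 0.5, 3.7]
gripper_force: 2.2
eef_pos: [597.7, -216.8, 32.8]
force: [-0.6, -0.1, 7.7]
gripper_force: 3.7
```

Small key bottomed out (7.7 N). Now mid: up, over, down.

```bash
python3 -m crank '[[[0,0,-0.6,0],[0,0,-0.6,0],[-0.6,-0.03,0,0],[-0.6,-0.03,0,0],[-0.6,-0.03,0,0],[-0.6,-0.03,0,0],[0,0,0,0],[0,0,0.5,0],[0,0,0.4,0],[0,0,0.2,0],[0,0,0.1,0],[0,0,0,0]]]' | grep -E 'eef|force';python3 -m crank '[[[0,0,0.0,0],[0,0,0,0],[0,0,0,0]]]'| grep -E 'eef|force'
```

```text
eef_pos: [539.5, -231.3, 32.8]
force: [-1.5, 0.6, 7.7]
gripper_force: 3.8
eef_pos: [539.6, -231.3, 32.8]
force: [-1.9, 0.7, 8.3]
gripper_force: 4.2
```

```bash
python3 -m crank '[[[0,0,-0.6,0],[0,0,-0.6,0],[0.8,0.04,0,0],[0.8,0.04,0,0],[0.8,0.04,0,0],[0.8,0.05,0,0],[0.8,0.05,0,0],[0.8,0.04,0,0],[0,0,0,0],[0,0,0.5,0],[0,0,0.5,0],[0,0,0.2,0]]]' | grep -E 'eef|force';python3 -m crank '[[[0,0,0.0,0],[0,0,0,0],[0,0,0,0]]]'| grep -E 'eef|force'
```

```text
eef_pos: [654.8, -202.5, 32.2]
force: [-10.3, 4.0, 40.4]
gripper_force: 20.2
eef_pos: [654.7, -202.4, 32.8]
force: [-2.3, 1.6, 11.0]
gripper_force: 5.3
```

All three keys are pressed. Next, lift and travel towards the scraper with the fingers opening.

```bash
python3 -m crank '[[[0,0,-0.8,0],[0,0,-0.8,0],[0,0,-0.8,0],[0,0,-0.8,0],[0,0,-0.8,0],[0,0,-0.8,0],[0,0,-0.8,0],[-0.04,-0.8,-0.6,0],[-0.04,-0.9,-0.6,0],[-0.04,-0.95,-0.6,0],[-0.04,-0.95,-0.5,0],[-0.04,-0.95,0,0]]]' -1| grep -E 'eef|force';python3 -m crank '[[[-0.04,-0.95,0,0],[-0.04,-0.95,0,0],[-0.04,-0.95,0,0],[-0.04,-0.95,0,0],[-0.04,-0.95,0,0],[-0.04,-0.95,0,0],[-0.04,-0.95,0,0],[-0.04,-0.95,0,0],[-0.04,-0.95,0,0],[-0.04,-0.95,0,0],[-0.04,-0.95,0,0],[-0.04,-0.95,0,0]]]'; python3 -m crank '[[[-0.04,-0.95,0,0],[-0.04,-0.95,0,0],[-0.04,-0.95,0,0],[-0.04,-0.95,0,0],[0,0,0,0],[0,0,0,0]]]' -1
python3 - <<'E'
from h import *
import pickle
D={n:cam(n) for n in ['top','wrist','side']}
pickle.dump(D,open('D2.pkl','wb'))
go(495,412,100)
cv2.imwrite('pics/i.png',cv2.resize(D['wrist']['img'],(800,600),interpolation=cv2.INTER_CUBIC)[:,:,::-1])
for t in ['scraper','chip1','bust','jar']:
    z=65 if t in('chip1','bust') else 0
    for n in ['wrist','top','side']:
        r=ctrl.place_of(n,t)
        print(t,n,[(np.round(e['position']).tolist(),round(e['confidence'],2),onz(D[n],n,e['position'],z)[:2].round(1).tolist()) for e in r[:5]])
E
```

```text
eef_pos: [616.7, -95.3, 230.9]
force: [-0.1, 0.7, -0.7]
gripper_force: 0.0
clock: 14.72
eef_pos: [519.3, 173.0, 228.3]
tool_rot: [3.141, 0.003, 0.3]
force: [0.5, 0.6, -0.4]
width: 85.4
gripper_force: 0.0
clock: 15.22
eef_pos: [487.3, 263.1, 228.4]
tool_rot: [3.141, 0.003, 0.304]
force: [0.1, -0.5, -0.3]
width: 85.7
gripper_force: 0.0
at [489.1 260.9 229. ] rot [3.14e+00 1.00e-03 2.99e-01] -> units dx 2.01 dy -5.71 dz 5.16 turn 0.00 (turn first) t 15.37
scraper wrist [([131.0, 158.0], 0.88, [491.6, 406.2])]
scraper top [([191.0, 93.0], 0.86, [489.7, 414.2])]
scraper side [([146.0, 202.0], 0.53, [497.1, 403.4])]
chip1 wrist [([89.0, 444.0], 0.78, [666.3, 67.0]), ([143.0, 397.0], 0.68, [574.9, 110.5]), ([238.0, 465.0], 0.58, [491.2, -61.4])]
chip1 top [([129.0, 206.0], 0.8, [672.0, 63.8]), ([160.0, 190.0], 0.7, [580.5, 109.0]), ([193.0, 245.0], 0.68, [486.1, -53.2]), ([126.0, 258.0], 0.49, [683.7, -87.4])]
chip1 side [([176.0, 306.0], 0.68, [671.8, -91.7]), ([160.0, 252.0], 0.67, [564.4, 115.2]), ([193.0, 260.0], 0.6, [469.6, -70.2]), ([158.0, 278.0], 0.58, [655.8, 63.2])]
bust wrist [([168.0, 457.0], 0.63, [578.7, 7.7])]
bust top [([158.0, 222.0], 0.56, [587.3, 16.3])]
bust side [([174.0, 272.0], 0.76, [571.2, -5.3]), ([163.0, 234.0], 0.62, [496.5, 139.3]), ([206.0, 302.0], 0.42, [545.2, -216.6])]
jar wrist [([41.0, 217.0], 0.76, [632.5, 362.4])]
jar top [([144.0, 115.0], 0.88, [639.6, 354.0]), ([127.0, 258.0], 0.21, [699.1, -90.0])]
jar side [([140.0, 231.0], 0.57, [627.4, 366.4])]
```

View pics/i.png

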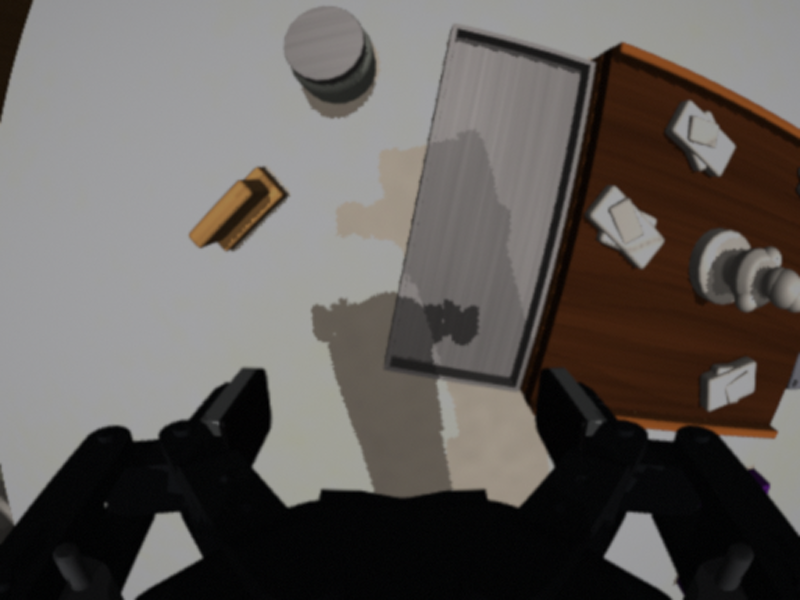

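The wrist view shows the scraper fin from (195,238) to (250,183) and the foot corner at (288,193). The pan, the chips and the bust are clear on the right. I'll fit the scraper pose by silhouette and the board by its corners.

```bash
cat > fit.py <<'E'
from h import *
from scipy.optimize import minimize
def box(lx,ly,z0,z1): return np.array([[sx*lx/2,sy*ly/2,z] for sx in(-1,1) for sy in(-1,1) for z in(z0,z1)])
SC=[box(72,34,0,22),box(62,16,22,72)]
def ren(d,n,p,parts,S=4,R=None,zoff=0):
    c,s=np.cos(p[2]),np.sin(p[2]);m=np.zeros((384*S,512*S),np.uint8)
    for b in parts:
        w=np.c_[b[:,0]*c-b[:,1]*s+p[0],b[:,0]*s+b[:,1]*c+p[1],b[:,2]+zoff]
        q=np.array([proj(d,n,x) for x in w]);q=(q[:,::-1]+.5)*S
        cv2.fillConvexPoly(m,cv2.convexHull(np.round(q).astype(np.int32)),1)
    return cv2.resize(m.astype(np.float32),(512,384),interpolation=cv2.INTER_AREA)
def fit(obs,p0,parts,zoff=0):
    def f(p): return sum(np.abs(ren(d,n,p,parts,zoff=zoff)-m).sum()/m.sum() for d,n,m in obs)
    best=None
    for y in p0[2]:
        r=minimize(f,[p0[0],p0[1],y],method='Nelder-Mead',options=dict(initial_simplex=[[p0[0],p0[1],y],[p0[0]+6,p0[1],y],[p0[0],p0[1]+6,y],[p0[0],p0[1],y+.2]]))
        if best is None or r.fun<best.fun: best=r
    return best
E
cat > m.py <<'E'
from fit import *
import pickle
D=pickle.load(open('D2.pkl','rb'))
cam('wrist');cam('side') 
obs=[]
for n in ['wrist','side']:
    r=ctrl.trace(n,'scraper')[0];print(n,r['confidence'],r['position'],r['mask'].sum());obs.append((D[n],n,r['mask'].astype(np.float32)))
for o in (obs,obs[:1],obs[1:]):
    r=fit(o,(492,408,(-.8,0,.8,1.5)),SC);print('scraper',r.x,r.fun)
d=cam('top')
q=[onz(D['top'],'top',(np.array(c)/1.5625)[::-1],81)[:2] for c in [(271,182),(430,169),(445,328),(284,343)]]
q=np.array(q);print(q.round(1));c=q.mean(0);e=((q[0]-q[1])+(q[3]-q[2]));yaw=np.arctan2(e[1],e[0])-np.pi/2
print('board',c,yaw,[np.linalg.norm(q[i]-q[i-1]).round(1) for i in range(4)])
w=[(622,44),(597,60)]
def tob(p): 
    u=np.array(p)[:2]-c;return np.array([u[0]*np.cos(yaw)+u[1]*np.sin(yaw),-u[0]*np.sin(yaw)+u[1]*np.cos(yaw)])
for n,zz in (('wrist',75),('top',75)):
  rs=ctrl.trace(n,'chip1')
  for r in rs[:5]:
    if r['confidence']<.35: continue
    P=np.argwhere(r['mask']); B=np.array([tob(onz(D[n],n,p,zz)) for p in P])
    print(n,round(r['confidence'],2),len(P),'c',B.mean(0).round(),'min',B.min(0).round(),'max',B.max(0).round())
  for r in ctrl.trace(n,'bust')[:1]:
    P=np.argwhere(r['mask']);print('bust mask',n,len(P))
for n in ('wrist','side'):
  for e in ctrl.place_of(n,'bust')[:1]: print('bust',n,tob(onz(D[n],n,e['position'],65)))
E
python3 m.py
```

```text
wrist 0.87 [135.2, 157.3] 1708
side 0.75 [138.0, 199.7] 239
scraper [489.80779371 401.31339839  -0.54388976] 0.27962157130241394
scraper [489.56912066 401.94030397  -0.57292241] 0.0580357126891613
scraper [494.92618518 408.87947393  -0.50767397] 0.17913180589675903
[[ 703.   157. ]
 [ 732.6 -137.3]
 [ 437.4 -166.8]
 [ 406.1  122.3]]
board [569.77116232  -6.20232693] 0.10387469871546195 [np.float64(298.9), np.float64(295.8), np.float64(296.7), np.float64(290.8)]
wrist 0.76 1489 c [ 15. 116.] min [-13.  78.] max [ 42. 152.]
wrist 0.74 1270 c [103.  63.] min [76. 26.] max [128.  98.]
wrist 0.64 879 c [-93. -45.] min [-123.  -86.] max [-65.  -8.]
bust mask wrist 2615
top 0.76 286 c [102.  64.] min [76. 32.] max [129.  97.]
top 0.74 175 c [  63. -199.] min [  41. -218.] max [  84. -179.]
top 0.72 264 c [103. -94.] min [  71. -121.] max [135. -68.]
top 0.68 303 c [-94. -44.] min [-121.  -76.] max [-66. -12.]
top 0.65 280 c [ 15. 117.] min [-9. 83.] max [ 42. 149.]
bust mask top 429
bust wrist [5.92835687 1.23798595]
bust side [-11.12616645  -9.03574305]
```

```bash
python3 -m crank '[[[0.24,-0.77,0.3,0],[0.24,-0.77,0.3,0],[0.24,-0.77,0.3,0],[0.24,-0.77,0.3,0],[0.24,-0.77,0.3,0],[0.24,-0.77,0.3,0],[0.24,-0.77,0.3,0],[0,0,0.6,0.95],[0,0,0.6,0.95],[0,0,0.6,0.95],[0,0,0.4,0.95],[0,0,0,0.95]]]' | grep -E 'eef|force';python3 -m crank '[[[0,0,0,0.95],[0,0,0,0.95],[0,0,0,0.95],[0,0,0,0.95],[0,0,0,0.95],[0,0,0,0.95],[0,0,0,0.5],[0,0,0,0],[0,0,0,0]]]'
cat > m2.py <<'E'
from fit import *
obs=[];s=ctrl.read_state()
for n in ['wrist','top']:
    d=cam(n);r=ctrl.trace(n,'scraper')
    if not r: continue
    r=r[0];print(n,r['confidence'],r['position'],r['mask'].sum());obs.append((d,n,r['mask'].astype(np.float32)))
    r=fit(obs[-1:],(492,405,(-.57,)),SC);print('scraper',r.x,r.fun)
go(490,402,8,-.57)
E
python3 m2.py
```

```text
eef_pos: [487.6, 403.0, 119.6]
force: [-0.6, -0.2, -0.7]
gripper_force: 0.0
clock: 18.27
eef_pos: [488.9, 404.2, 122.2]
tool_rot: [3.141, -0.0, -0.573]
force: [-0.6, -0.0, 0.4]
width: 85.6
gripper_force: 0.0
wrist 0.69 [185.3, 256.5] 2866
scraper [490.77992037 404.67796412  -0.55951233] 0.08212665468454361
top 0.92 [189.4, 93.0] 427
scraper [488.16863083 406.25226957  -0.52570145] 0.17081381380558014
at [489.1 404.1 122.3] rot [-3.142  0.    -0.574] -> units dx 0.08 dy 0.05 dz 4.57 turn -0.05 (turn first) t 18.47
```

```bash
python3 -m crank '[[[0.03,-0.06,0.56,0.1],[0,0,0.56,0],[0,0,0.56,0],[0,0,0.56,0],[0,0,0.56,0],[0,0,0.56,0],[0,0,0.56,0],[0,0,0.56,0],[0,0,0,0],[0,0,0,0]]]';python3 -m crank '[[[0,0,0,0],[0,0,0,0],[0,0,0,0],[0,0,0,0],[0,0,0,0],[0,0,0,0],[0,0,0,0],[0,0,0,0]]]' 1
python3 - <<'E'
from h import *
d={n:cam(n) for n in ['wrist','side']}
a=cv2.resize(d['wrist']['img'],(400,300));b=cv2.resize(d['side']['img'][90:180,140:260],(400,300),interpolation=cv2.INTER_NEAREST)
im=np.hstack([a,b])[:,:,::-1].astype(float)
cv2.imwrite('pics/j.png',np.clip(255*(im/255)**.6,0,255).astype(np.uint8))
E
```

```text
clock: 19.3
eef_pos: [489.9, 404.4, 9.1]
tool_rot: [3.14, 0.001, -0.582]
force: [0.2, -0.8, 0.0]
width: 85.6
gripper_force: 0.0
clock: 19.97
eef_pos: [490.9, 405.3, 10.9]
tool_rot: [-3.14, -0.0, -0.582]
force: [0.6, -0.2, 4.8]
width: 15.0
gripper_force: 59.5
```

View pics/j.png

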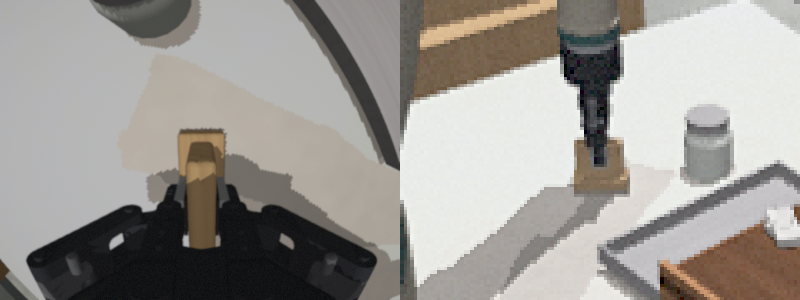

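Gripped: the fin is between the pads, and the width is 15 mm at 59 N. Refining the board pose before sweeping.

```bash
cat > b.py <<'E'
from fit import *
import pickle
D=pickle.load(open('D0.pkl','rb'))
im=D['top']['img'].astype(int);m=((im[...,0]>1.35*im[...,2])&(im[...,0]>25)).astype(np.uint8)
m[:100]=0;m[225:]=0;m[:,:170]=0;m[:,290:]=0
m=cv2.morphologyEx(m,cv2.MORPH_OPEN,np.ones((3,3),np.uint8))
h=cv2.convexHull(np.argwhere(m)[:,::-1].astype(np.int32));M=np.zeros_like(m);cv2.fillConvexPoly(M,h,1)
print(M.sum(),h.reshape(-1,2).min(0),h.reshape(-1,2).max(0))
lips=[box(10,300,0,81)+[s*145,0,0] for s in(-1,1)]
P=[np.vstack([box(300,300,0,65)]+lips)]
r=fit([(D['top'],'top',M.astype(np.float32))],(570,-6,(.1,)),P);print('board',r.x,r.fun)
W=pickle.load(open('D1.pkl','rb'))['wrist'];W2=pickle.load(open('D2.pkl','rb'))['wrist']
x=r.x
def tob(p):
    u=np.array(p)[:2]-x[:2];c,s=np.cos(x[2]),np.sin(x[2]);return np.array([u[0]*c+u[1]*s,-u[0]*s+u[1]*c]).round(1)
print('wrist corner checks (expect -150,-150 ; +150,150)',tob(onz(W,'wrist',np.array([386,275])/1.5625,81)),tob(onz(W2,'wrist',np.array([44,622])/1.5625,81)),)
for d,(a,b) in ((W,(125,163)),):pass
for e in ((190,686),(235,612),(267,663),(185,617)): print('chipB pts',tob(onz(W2,'wrist',np.array(e)/1.5625,80)))
E
python3 b.py
```

```text
10939 [173 107] [285 218]
board [ 5.75441517e+02 -3.27920541e+00  1.08530772e-01] 0.013043925166130066
wrist corner checks (expect -150,-150 ; +150,150) [-148.4 -153.5] [145.7 147.3]
chipB pts [52.5 68.8]
chipB pts [  1.8 125.4]
chipB pts [-11.4  73.1]
chipB pts [ 38.8 130.8]
```

```bash
python3 -m crank '[[[0,0,-0.83,-0.72],[0,0,-0.83,-0.72],[0,0,-0.83,-0.72],[0,0,-0.83,-0.72],[0,0,-0.83,-0.72],[0,0,-0.83,-0.72],[0,0,0,-0.72],[0,0,0,-0.72],[0,0,0,-0.72],[0,0,0,-0.72],[0,0,0,-0.72],[0,0,0,-0.72]]]' | grep -E 'eef|rot|width';python3 -m crank '[[[0.28,0.83,0,0],[0.28,0.83,0,0],[0.28,0.83,0,0],[0.28,0.83,0,0],[0.28,0.83,0,0],[0.28,0.83,0,0],[0.28,0.83,0,0],[0.28,0.83,0,0],[0.28,0.83,0,0],[0.28,0.83,0,0],[0.28,0.83,0,0],[0.28,0.83,0,0]]]' | grep -E 'eef|rot|width'; python3 -m crank '[[[0.27,0.84,0,0],[0.27,0.84,0,0],[0.27,0.84,0,0],[0.27,0.84,0,0],[0.27,0.84,0,0],[0.27,0.84,0,0],[0.27,0.84,0,0],[0.27,0.84,0,0],[0,0,0,0],[0,0,0,0]]]' | grep -E 'clock|eef|rot|width'
cat > st.py <<'E'
from h import *
import sys
C=np.array([574.5,-5.3]);Yw=.107
def tob(p):
    u=np.array(p)[:2]-C;c,s=np.cos(Yw),np.sin(Yw);return np.array([u[0]*c+u[1]*s,-u[0]*s+u[1]*c]).round(1)
if __name__=='__main__':
    n='top';d=cam('wrist');d2=cam('top');s=ctrl.read_state();print('tcp board',tob(s['eef_pos']),s['eef_pos'][2].round(1),'yaw',s['tool_rot'][2].round(3),'w',round(s['width'],1),'t',s['clock'])
    for n,dd in(('wrist',d),('top',d2)):
      for r in ctrl.trace(n,'chip1')[:6]:
        P=np.argwhere(r['mask']);zz=75
        B=np.array([tob(onz(dd,n,p,zz)) for p in P]);print(n,round(r['confidence'],2),len(P),'c',B.mean(0).round(),'min',B.min(0).round(),'max',B.max(0).round())
      for r in ctrl.trace(n,'bust')[:1]:
        P=np.argwhere(r['mask']);B=np.array([tob(onz(dd,n,p,70)) for p in P]);print('bust',n,'min',B.min(0).round(),'max',B.max(0).round())
E
python3 st.py
```

```text
eef_pos: [489.9, 404.4, 133.9]
tool_rot: [3.141, 0.001, 0.112]
width: 15.3
eef_pos: [600.6, 165.3, 134.0]
tool_rot: [3.141, 0.002, 0.109]
width: 15.1
clock: 22.9
eef_pos: [672.5, 3.0, 133.7]
tool_rot: [3.141, 0.002, 0.106]
width: 15.6
tcp board [98.3  1.5] 134.0 yaw 0.11 w 15.3 t 23.0
wrist 0.92 855 c [ 21. 124.] min [-19.  94.] max [ 43. 149.]
wrist 0.82 2666 c [102. -95.] min [  68. -126.] max [134. -67.]
wrist 0.57 3215 c [100.  61.] min [73. 28.] max [125.  95.]
wrist 0.46 10073 c [ 70. 187.] min [-42. 142.] max [145. 235.]
wrist 0.32 86 c [-11.  12.] min [-19. -22.] max [-3. 18.]
bust wrist min [-22.  14.] max [-7. 20.]
top 0.82 276 c [-99. -43.] min [-125.  -73.] max [-73. -12.]
top 0.79 251 c [ 98. -95.] min [  68. -122.] max [128. -69.]
bust top min [-32. -18.] max [29. 19.]
```

```bash
python3 -m crank '[[[0,0,0.57,0],[0,0,0.57,0],[0,0,0.57,0],[0,0,0.57,0],[0,0,0,0],[0,-0.3,0,0],[0,-0.42,0,0],[0,-0.42,0,0],[0,-0.42,0,0],[0,-0.42,0,0],[0,-0.42,0,0],[0,-0.42,0,0]]]' | grep -E 'eef|rot|width|force';python3 -m crank '[[[0,-0.42,0,0],[0,-0.42,0,0],[0,-0.42,0,0],[0,-0.42,0,0],[0,-0.42,0,0],[0,-0.42,0,0],[0,-0.42,0,0],[0,-0.3,0,0],[0,0,0,0],[0,0,0,0]]]' | grep -E 'eef|rot|width|force'; python3 st.py
```

```text
eef_pos: [665.2, 77.0, 78.0]
tool_rot: [-3.142, -0.0, 0.11]
force: [0.2, -0.5, -1.0]
width: 15.0
gripper_force: 59.7
eef_pos: [658.2, 153.0, 80.8]
tool_rot: [3.137, -0.003, 0.108]
force: [-2.5, -8.2, 13.2]
width: 14.9
gripper_force: 61.9
tcp board [100.  147.9] 80.5 yaw 0.108 w 15.3 t 25.1333
wrist 0.8 1719 c [104. 178.] min [ 83. 166.] max [121. 191.]
wrist 0.65 64 c [108. -65.] min [ 98. -70.] max [121. -60.]
wrist 0.45 77 c [ 31. 132.] min [ 26. 130.] max [ 37. 135.]
bust wrist min [-147. -160.] max [40. 22.]
top 0.54 290 c [-98. -43.] min [-123.  -73.] max [-70. -12.]
top 0.53 259 c [ 10. 116.] min [-13.  85.] max [ 35. 148.]
top 0.53 264 c [ 99. -92.] min [  68. -119.] max [130. -66.]
top 0.41 91 c [ 77. 181.] min [ 59. 170.] max [ 98. 193.]
bust top min [-26. -21.] max [42. 43.]
```

Upward force of 13 N: the chip may be wedged at the edge, so I'll look.

Run:
```python
from h import *
d={n:cam(n) for n in ['wrist','side','top']}
a=cv2.resize(d['wrist']['img'][100:340,120:420],(400,320));b=cv2.resize(d['side']['img'][110:200,210:322],(400,320),interpolation=cv2.INTER_CUBIC)
im=np.hstack([a,b])[:,:,::-1].astype(float)
cv2.imwrite('pics/k.png',np.clip(255*(im/255)**.6,0,255).astype(np.uint8));s=ctrl.read_state();print(s['force'],s['torque'],s['eef_pos'])
```

```text
[-2.48957675 -7.18474514 12.41561639] [-1.63077265  0.69729357  0.16797179] [658.14017398 152.21965508  80.40301352]
```

View pics/k.png

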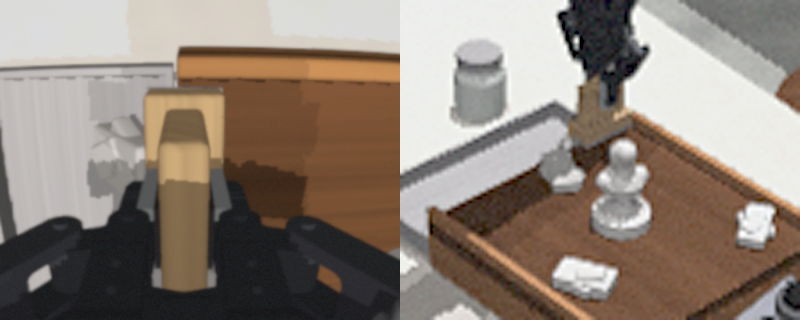

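```bash
python3 -m crank '[[[0,0.1,-0.2,0],[0,0.1,-0.5,0],[0,0.5,-0.6,0],[0,0.5,-0.6,0],[0,0.8,-0.4,0],[0,0.8,0,0],[0,0.8,0,0],[0,0.8,0,0],[0,0,0,0]]]' | grep -E 'eef|rot|width|force'; python3 st.py
python3 - <<'E'
from h import *
d={n:cam(n) for n in ['wrist','side','top']}
a=cv2.resize(d['wrist']['img'],(400,300));b=cv2.resize(d['side']['img'][110:200,200:320],(400,300),interpolation=cv2.INTER_CUBIC)
im=np.hstack([a,b])[:,:,::-1].astype(float)
cv2.imwrite('pics/l.png',np.clip(255*(im/255)**.6,0,255).astype(np.uint8));s=ctrl.read_state();print(s['force'],s['eef_pos'])
E
```

```text
eef_pos: [669.2, 40.3, 136.0]
tool_rot: [3.137, -0.001, 0.103]
force: [0.3, -1.2, -1.7]
width: 15.1
gripper_force: 59.6
tcp board [99.1 41.2] 135.7 yaw 0.107 w 15.6 t 26.3333
wrist 0.76 1145 c [ 96. 158.] min [ 73. 144.] max [119. 175.]
wrist 0.59 2378 c [102. -94.] min [  68. -126.] max [134. -67.]
wrist 0.48 93 c [ 37. 131.] min [ 31. 124.] max [ 42. 138.]
bust wrist min [-23.  11.] max [-7. 18.]
top 0.73 232 c [ 99. -93.] min [  69. -119.] max [130. -69.]
top 0.51 276 c [-99. -42.] min [-125.  -73.] max [-74. -12.]
top 0.34 592 c [  31. -349.] min [  -6. -391.] max [  70. -307.]
bust top min [-29. -19.] max [42. 43.]
[ 0.05811505  0.26224195 -1.83236369] [668.39500097  47.80742456 135.26781946]
```

View pics/l.png

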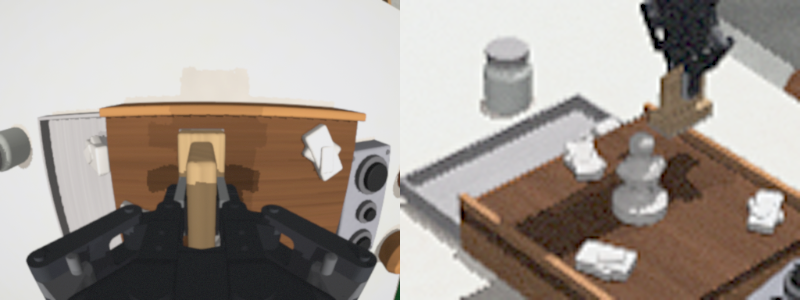

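Chip A is in the pan, projecting to board y ≈ 165–203 at floor height. Next is chip C, and I'll stop the foot earlier at the edge. I've used up my picture views, so from here I'll rely on numbers.

```bash
python3 -m crank '[[[0,0.77,0,0],[0,0.77,0,0],[0,0.77,0,0],[0,0.77,0,0],[0,0.77,0,0],[0,0.77,0,0],[0,0.77,0,0],[0,0.77,0,0],[0,0.77,0,0],[0,0.77,0,0],[0,0,0,0],[0,0,0,0]]]' | grep -E 'force|width'
python3 - <<'E'
from fit import *
from st import tob
s=ctrl.read_state();d=cam('wrist');s2=cam('side');s=ctrl.read_state()
print('tcp board',tob(s['eef_pos']),s['eef_pos'],s['tool_rot'],s['force'])
r=ctrl.trace('wrist','scraper')[:1]
for r in r: print('scraper wrist',r['confidence'],r['position'],r['mask'].sum(),np.argwhere(r['mask']).min(0),np.argwhere(r['mask']).max(0))
for n,dd in(('wrist',d),('side',s2)):
 for r in ctrl.trace(n,'chip1')[:5]:
  P=np.argwhere(r['mask']);B=np.array([tob(onz(dd,n,p,75)) for p in P]);print(n,round(r['confidence'],2),len(P),'c',B.mean(0).round(),'min',B.min(0).round(),'max',B.max(0).round())
 p0=[*s['eef_pos'][:2],s['tool_rot'][2]]
p=[ *s['eef_pos'][:2], s['tool_rot'][2]]
m=ren(d,'wrist',p,SC,zoff=s['eef_pos'][2]-10.5)>.5
print('expected mask',np.argwhere(m).min(0),np.argwhere(m).max(0))
E
```

```text
force: [-0.1, 0.4, -1.4]
width: 15.3
gripper_force: 59.6
tcp board [  99.6 -149. ] [ 689.48576735 -142.82825359  135.12139843] [-3.14001364e+00  4.19439561e-05  1.10245109e-01] [ 0.19556258  0.3691602  -0.74180134]
scraper wrist 0.82 [222.8, 255.7] 7024 [164 227] [319 288]
wrist 0.86 3019 c [101. -98.] min [  67. -126.] max [133. -69.]
wrist 0.77 1254 c [ 12. 110.] min [-19.  73.] max [ 41. 151.]
side 0.66 145 c [-99. -46.] min [-126.  -80.] max [-70. -13.]
side 0.64 93 c [  9. 112.] min [-18.  81.] max [ 37. 146.]
expected mask [162 219] [328 281]
```

```bash
python3 -m crank '[[[0,0,0.58,0],[0,0,0.58,0],[0,0,0.58,0],[0,0,0.58,0],[0,0,0,0],[0,-0.42,0,0],[0,-0.42,0,0],[0,-0.42,0,0],[0,-0.42,0,0],[0,-0.42,0,0],[0,-0.42,0,0],[0,-0.42,0,0]]]' | grep -E 'eef|force';python3 -m crank '[[[0,-0.42,0,0],[0,-0.42,0,0],[0,-0.42,0,0],[0,-0.42,0,0],[0,-0.42,0,0],[0,-0.42,0,0],[0,-0.42,0,0],[0,-0.42,0,0],[0,-0.42,0,0],[0,-0.42,0,0],[0,-0.42,0,0],[0,-0.42,0,0]]]' | grep -E 'eef|width|force'; python3 st.py | grep -E tcp\|wrist; python3 -m crank '[[[0,-0.42,0,0],[0,-0.42,0,0],[0,-0.42,0,0],[0,-0.42,0,0],[0,-0.42,0,0],[0,-0.42,0,0],[0,-0.42,0,0],[0,-0.42,0,0],[0,0,0,0],[0,0,0,0]]]' | grep -E 'eef|width|force';python3 st.py
```

```text
eef_pos: [681.4, -70.2, 77.6]
force: [0.6, 0.1, -1.5]
gripper_force: 60.6
eef_pos: [667.6, 54.7, 77.3]
force: [-0.7, 0.3, -1.2]
width: 15.4
gripper_force: 60.6
tcp board [99.  52.5] 77.2 yaw 0.112 w 15.0 t 30.0333
wrist 0.8 4784 c [108.  92.] min [72. 68.] max [139. 116.]
wrist 0.74 1632 c [ 99. 156.] min [ 75. 143.] max [121. 172.]
wrist 0.73 360 c [ -42. -202.] min [ -62. -221.] max [ -24. -184.]
wrist 0.59 185 c [ 28. 131.] min [ 18. 123.] max [ 36. 139.]
bust wrist min [22. 31.] max [28. 35.]
eef_pos: [658.4, 138.5, 77.3]
force: [0.5, 0.6, -0.9]
width: 14.9
gripper_force: 60.6
tcp board [ 98.9 131.7] 77.3 yaw 0.108 w 15.4 t 31.1667
wrist 0.92 2669 c [ 93. 194.] min [ 68. 178.] max [117. 214.]
wrist 0.85 2049 c [105. 172.] min [ 74. 161.] max [132. 182.]
bust wrist min [-122. -124.] max [38. 42.]
top 0.66 286 c [-99. -43.] min [-125.  -76.] max [-73. -12.]
top 0.54 293 c [ 10. 119.] min [-16.  88.] max [ 38. 151.]
bust top min [-26. -19.] max [42. 43.]
```

```bash
python3 -m crank '[[[0,0,-0.58,0],[0,0,-0.58,0],[0,0,-0.58,0],[0,0,-0.58,0],[-0.68,0.77,0,0],[-0.68,0.77,0,0],[-0.68,0.77,0,0],[0,0,0,-0.8],[0,0,0,-0.8],[0,0,0,-0.8],[0,0,0,-0.8],[0,0,0,-0.8]]]' | grep -E 'force';python3 -m crank '[[[0,0,0,-0.8],[0,0,0,-0.8],[0,0,0,-0.9],[0,0,0,0],[0,0,0,0]]]' | grep -E 'eef|rot|width|force'; python3 st.py
```

```text
force: [-0.3, 0.4, -2.0]
gripper_force: 60.6
eef_pos: [614.3, 73.6, 135.3]
tool_rot: [3.142, -0.0, 0.626]
force: [0.2, 0.1, -1.9]
width: 15.4
gripper_force: 60.6
tcp board [47.9 74.5] 135.3 yaw 0.627 w 15.1 t 32.8833
wrist 0.91 1511 c [ 97. 170.] min [ 69. 158.] max [126. 183.]
wrist 0.78 3141 c [ 13. 114.] min [-17.  80.] max [ 40. 149.]
bust wrist min [-48. -21.] max [37. 21.]
top 0.71 260 c [-98. -44.] min [-123.  -75.] max [-73. -12.]
bust top min [-27. -19.] max [42. 43.]
```

Run:
```python
from h import *
from st import tob
d=cam('wrist');t=np.array([.866,.5]);n=np.array([-.5,.866]);c=tob(ctrl.read_state()['eef_pos'])
for r in ctrl.trace('wrist','chip1')[:3]:
    P=np.argwhere(r['mask'])
    for z in (66,80):
        B=np.array([tob(onz(d,'wrist',p,z)) for p in P])-c;print(z,'n',(B@n).min().round(1),(B@n).max().round(1),'t',(B@t).min().round(1),(B@t).max().round(1))
```

```text
66 n 25.7 85.7 t -50.8 21.3
80 n 24.2 80.6 t -44.1 23.8
66 n 67.3 101.4 t 70.0 112.8
80 n 63.3 95.4 t 69.7 110.0
66 n 43.9 78.1 t 62.3 120.5
80 n 41.3 73.5 t 62.5 117.2
```

```bash
python3 -m crank '[[[0,0,0.58,0],[0,0,0.58,0],[0,0,0.58,0],[0,0,0.58,0],[0,0,0,0],[0,-0.3,0,0],[0,-0.4,0,0],[0,-0.4,0,0],[0,-0.4,0,0],[0,-0.4,0,0],[0,-0.4,0,0],[0,0,0,0]]]' | grep -E 'eef|force'; python3 st.py;python3 -m crank '[[[0.1,-0.3,0,0],[0.1,-0.3,0,0],[0.1,-0.2,0,0],[0,0,0,0]]]' | grep -E 'eef|force'; python3 st.py
```

```text
eef_pos: [578.4, 124.2, 77.5]
force: [-0.4, 0.5, -1.1]
gripper_force: 61.3
tcp board [ 19.2 125.3] 77.5 yaw 0.63 w 15.2 t 34.2833
wrist 0.88 2227 c [ 84. 194.] min [ 63. 181.] max [103. 209.]
wrist 0.74 2278 c [ 92. 176.] min [ 65. 165.] max [121. 187.]
wrist 0.58 3002 c [  3. 168.] min [-30. 150.] max [ 33. 185.]
bust wrist min [ -9. -18.] max [38. 36.]
top 0.55 287 c [-99. -44.] min [-123.  -76.] max [-73. -15.]
top 0.48 100 c [ -62. -216.] min [ -77. -231.] max [ -47. -200.]
top 0.41 153 c [-25. 168.] min [-57. 152.] max [  6. 184.]
bust top min [-29. -19.] max [42. 43.]
eef_pos: [574.1, 144.1, 77.3]
force: [-0.5, 0.6, -1.8]
gripper_force: 61.3
tcp board [ 15.8 146.4] 77.3 yaw 0.63 w 15.3 t 34.9167
wrist 0.73 2146 c [ 92. 179.] min [ 65. 168.] max [120. 191.]
wrist 0.63 1846 c [ 83. 197.] min [ 63. 185.] max [104. 209.]
wrist 0.6 3086 c [-14. 198.] min [-43. 178.] max [ 13. 219.]
bust wrist min [ -51. -184.] max [36. 42.]
top 0.72 223 c [-46. 195.] min [-74. 176.] max [-18. 217.]
top 0.6 301 c [-98. -44.] min [-126.  -76.] max [-71. -12.]
bust top min [-29. -19.] max [42. 43.]
```

```bash
python3 -m crank '[[[0,0,-0.58,0],[0,0,-0.58,0],[0,0,-0.58,0],[0,0,-0.58,0],[0,0,0,0.8],[0,0,0,0.8],[0,0,0,0.8],[0,0,0,0.8],[0,0,0,0.8],[0,0,0,0.8],[0,0,0,0.8],[0,0,0,0.9]]]' | grep -E 'eef|rot|force';python3 -m crank '[[[-0.76,0,0,0],[-0.76,0,0,0],[-0.76,0,0,0],[-0.76,0,0,0],[-0.76,0,0,0],[-0.76,0,0,0],[0,0.6,0,0],[0,0.8,0,0],[0,0.8,0,0],[0,0.8,0,0],[0,0.8,0,0],[0,0.8,0,0]]]' | grep -E 'force';python3 -m crank '[[[0,0.8,0,0],[0,0.8,0,0],[0,0.8,0,0],[0,0.8,0,0],[0,0.8,0,0],[0,0.8,0,0],[0,0.6,0,0],[0,0,0,0],[0,0,0,0]]]' | grep -E 'eef|rot|width|force'; python3 st.py
```

```text
eef_pos: [574.7, 140.9, 135.3]
tool_rot: [3.142, 0.0, 0.105]
force: [0.9, 0.5, -0.9]
gripper_force: 61.3
force: [-1.2, -0.3, -1.1]
gripper_force: 61.3
eef_pos: [488.3, -120.5, 135.3]
tool_rot: [3.142, -0.0, 0.106]
force: [0.0, -0.0, -1.2]
width: 15.1
gripper_force: 61.4
tcp board [ -97.7 -103.4] 135.3 yaw 0.11 w 15.1 t 37.9667
wrist 0.91 3287 c [-97. -47.] min [-127.  -80.] max [-69. -12.]
wrist 0.83 730 c [-39. 150.] min [-67. 137.] max [-11. 165.]
wrist 0.73 573 c [ 82. 150.] min [ 53. 139.] max [109. 167.]
wrist 0.47 109 c [ 64. 156.] min [ 49. 141.] max [ 90. 165.]
bust wrist min [-28. -24.] max [ 50. 100.]
top 0.67 128 c [ 85. 174.] min [ 55. 163.] max [116. 185.]
top 0.52 258 c [-49. 194.] min [-80. 170.] max [-18. 217.]
top 0.51 100 c [-98. -25.] min [-120.  -37.] max [-79. -12.]
bust top min [-26. -19.] max [42. 43.]
```

```bash
python3 -m crank '[[[0,0,0.58,0],[0,0,0.58,0],[0,0,0.58,0],[0,0,0.58,0],[0,0,0,0],[0,-0.42,0,0],[0,-0.42,0,0],[0,-0.42,0,0],[0,-0.42,0,0],[0,-0.42,0,0],[0,-0.42,0,0],[0,-0.42,0,0]]]' | grep -E 'eef|force';python3 -m crank '[[[0,-0.42,0,0],[0,-0.42,0,0],[0,-0.42,0,0],[0,-0.42,0,0],[0,-0.42,0,0],[0,-0.42,0,0],[0,-0.42,0,0],[0,-0.42,0,0],[0,-0.42,0,0],[0,-0.42,0,0],[0,-0.42,0,0],[0,-0.42,0,0]]]' | grep -E 'eef|width|force'; python3 -m crank '[[[0,-0.42,0,0],[0,-0.42,0,0],[0,-0.42,0,0],[0,-0.42,0,0],[0,0,0,0],[0,0,0,0]]]' | grep -E 'eef|width|force';python3 st.py
```

```text
eef_pos: [480.5, -45.3, 77.6]
force: [0.6, -0.7, -1.3]
gripper_force: 61.3
eef_pos: [466.7, 79.7, 77.3]
force: [1.1, 0.2, -0.6]
width: 14.7
gripper_force: 61.3
eef_pos: [462.2, 121.1, 77.2]
force: [0.1, 0.5, -0.9]
width: 14.9
gripper_force: 61.4
tcp board [-98.2 136.4] 77.3 yaw 0.108 w 14.9 t 40.7667
wrist 0.91 2787 c [-105.  179.] min [-133.  156.] max [-81. 200.]
wrist 0.6 3725 c [-38. 188.] min [-65. 168.] max [-11. 209.]
bust wrist min [-28. -65.] max [61. 44.]
top 0.63 122 c [-136.  178.] min [-153.  158.] max [-122.  203.]
top 0.52 112 c [ 78. 195.] min [ 56. 179.] max [100. 209.]
top 0.49 124 c [ 86. 175.] min [ 55. 164.] max [116. 186.]
bust top min [-29. -16.] max [42. 43.]
```

```bash
python3 -m crank '[[[0,0,-0.6,0],[0,0,-0.6,0],[0,0,-0.6,0],[0,0,-0.6,0],[0,0,-0.6,0],[0,0,-0.6,0],[0.14,-0.8,0,0],[0.14,-0.8,0,0],[0.14,-0.8,0,0],[0.14,-0.8,0,0],[0.14,-0.8,0,0],[0.14,-0.8,0,0]]]' | grep -E 'eef|force';python3 -m crank '[[[0.14,-0.8,0,0],[0.14,-0.8,0,0],[0.14,-0.8,0,0],[0.14,-0.8,0,0],[0.14,-0.8,0,0],[0.14,-0.8,0,0],[0.14,-0.8,0,0],[0,0,0,0],[0,0,0,0]]]' | grep -E 'eef|rot|force'
cat > ch.py <<'E'
from h import *
from st import tob
d={n:cam(n) for n in ('wrist','top','side')};R={}
for n in d:
    R[n]=[(r['position'],round(r['confidence'],2),int(r['mask'].sum())) for r in ctrl.trace(n,'chip1')[:6] if r['confidence']>.3]
    for p,c,a in R[n]: print(n,np.round(p),c,a,'z25',tob(onz(d[n],n,p,25)),'z45',tob(onz(d[n],n,p,45)),'z70',tob(onz(d[n],n,p,70)))
for i,a in enumerate(R['wrist']):
    for m in ('top','side'):
        for j,b in enumerate(R[m]):
            X,e=tri(ray(d['wrist'],'wrist',a[0]),ray(d[m],m,b[0]))
            if e<10: print(m,i,j,tob(X),X[2].round(1),'gap',e.round(1))
E
python3 ch.py
```

```text
eef_pos: [470.0, 242.4, 167.2]
force: [-0.3, 0.5, -1.4]
gripper_force: 61.5
eef_pos: [478.7, 384.5, 166.7]
tool_rot: [3.141, 0.001, 0.111]
force: [-0.6, 0.7, -0.9]
gripper_force: 61.2
wrist [163. 422.] 0.92 1535 z25 [-34.2 201.7] z45 [-31.3 214.2] z70 [-27.7 229.9]
wrist [ 62. 440.] 0.87 1343 z25 [ 88.9 182.3] z45 [ 84.  196.1] z70 [ 77.8 213.3]
wrist [ 37. 447.] 0.86 354 z25 [124.4 169.2] z45 [117.2 183.8] z70 [108.1 202. ]
wrist [237. 432.] 0.82 1398 z25 [-130.9  169.3] z45 [-121.8  183.9] z70 [-110.4  202.2]
top [210. 168.] 0.79 267 z25 [-120.5  195.4] z45 [-122.   190.6] z70 [-123.8  184.7]
top [181. 162.] 0.65 259 z25 [-30.2 207.7] z45 [-33.4 202.7] z70 [-37.5 196.4]
top [138. 166.] 0.55 136 z25 [ 99.9 186.1] z45 [ 94.2 181.5] z70 [ 87.  175.8]
top [140. 162.] 0.45 124 z25 [ 95.3 200.1] z45 [ 89.6 195.3] z70 [ 82.6 189.2]
top [136. 348.] 0.33 602 z25 [  55.6 -366.4] z45 [  50.7 -360.3] z70 [  44.6 -352.7]
side [148. 250.] 0.57 57 z25 [ 91.2 238.3] z45 [ 71.6 215.5] z70 [ 47.2 187.2]
side [146. 258.] 0.39 43 z25 [125.5 225.7] z45 [105.4 203.2] z70 [ 80.2 175.1]
top 0 1 [-32.3 206.1] 32.5 gap 1.8
top 1 3 [ 86.9 195.3] 44.6 gap 5.5
top 3 0 [-120.9  188.5] 50.3 gap 3.5
```

All four chips are over the pan, but A, C and D lean on something. I'll take a second wrist view from above the pan for their heights.

```bash
python3 -m crank '[[[0.27,0.8,0,0],[0.27,0.8,0,0],[0.27,0.8,0,0],[0.27,0.8,0,0],[0.27,0.8,0,0],[0.27,0.8,0,0],[0.27,0.8,0,0],[0.27,0.8,0,0],[0,0.8,0,0],[0,0,0,0],[0,0,0,0]]]' | grep -E 'eef|rot|force'
cat >> ch.py <<'E'
for n in('wrist','top'):
  for r in ctrl.trace(n,'chip1')[:5]:
    if r['confidence']<.3: continue
    P=np.argwhere(r['mask']);q,sz,an=cv2.minAreaRect(P[:,::-1].astype(np.float32))
    b=cv2.boxPoints((q,sz,an))
    print(n,np.round(r['position']),'corners z45',[tob(onz(d[n],n,x[::-1],45)).round().tolist() for x in b])
E
python3 ch.py
```

```text
eef_pos: [552.8, 208.7, 167.5]
tool_rot: [3.141, -0.0, 0.105]
force: [-0.2, 1.0, -1.3]
gripper_force: 61.4
wrist [ 85. 294.] 0.85 1152 z25 [ 98.9 176.1] z45 [ 96.8 178.5] z70 [ 94.2 181.6]
wrist [ 97. 274.] 0.78 969 z25 [ 86.3 196.5] z45 [ 85.  197.7] z70 [ 83.4 199.1]
top [212. 170.] 0.47 224 z25 [-126.7  190.8] z45 [-128.   186.1] z70 [-129.7  180.3]
top [140. 159.] 0.43 125 z25 [ 94.9 206.5] z45 [ 89.3 201.5] z70 [ 82.2 195.3]
side [250. 325.] 0.64 775 z25 [-116.1 -380.5] z45 [-131.9 -392.1] z70 [-151.7 -406.6]
side [161. 227.] 0.43 71 z25 [-44.8 223.5] z45 [-61.9 201. ] z70 [-83.3 172.9]
side [148. 254.] 0.42 65 z25 [103. 226.] z45 [ 83.3 203.5] z70 [ 58.6 175.3]
side [170. 216.] 0.4 38 z25 [-116.9  203.4] z45 [-132.7  181.3] z70 [-152.5  153.7]
side [148. 258.] 0.37 15 z25 [114.4 210. ] z45 [ 94.5 187.8] z70 [ 69.5 160. ]
side 0 4 [ 93.4 181.2] 49.6 gap 7.3
top 1 1 [ 84.5 198.2] 60.0 gap 1.2
side 1 2 [ 82.9 199.3] 47.5 gap 4.9
wrist [ 85. 294.] corners z45 [[126.0, 195.0], [132.0, 173.0], [67.0, 160.0], [62.0, 182.0]]
wrist [ 97. 274.] corners z45 [[104.0, 218.0], [111.0, 194.0], [66.0, 181.0], [59.0, 205.0]]
top [212. 170.] corners z45 [[-124.0, 218.0], [-94.0, 195.0], [-128.0, 152.0], [-158.0, 176.0]]
top [140. 159.] corners z45 [[108.0, 222.0], [115.0, 198.0], [65.0, 182.0], [57.0, 206.0]]
```

A and C lie tilted in the pan with visible centres at z ≈ 46 and 40, B is flat at 32 and D at ≈ 50 top surface. All the origins are below 56 mm. Going back to set the scraper down.

```bash
python3 -m crank '[[[-0.27,-0.8,0,0],[-0.27,-0.8,0,0],[-0.27,-0.8,0,0],[-0.27,-0.8,0,0],[-0.27,-0.8,0,0],[-0.27,-0.8,0,0],[-0.27,-0.8,0,0],[-0.27,-0.8,0,0],[0,-0.8,0,0],[0,0,0,0],[0,0,0,0]]]' | grep -E 'eef|force'; python3 -m crank '[[[0,0,0.7,0],[0,0,0.7,0],[0,0,0.7,0],[0,0,0.7,0],[0,0,0.7,0],[0,0,0.7,0],[0,0,0.7,0],[0,0,0.6,0],[0,0,0.4,0],[0,0,0.2,0],[0,0,0.1,0],[0,0,0,0]]]' | grep -E 'eef|rot|force'; python3 -m crank '[[[0,0,0,0],[0,0,0,0]]]' | grep -E 'clock|eef|force'
```

```text
eef_pos: [478.3, 385.5, 167.1]
force: [0.7, -0.0, -2.5]
gripper_force: 61.2
eef_pos: [479.5, 383.5, 12.3]
tool_rot: [3.141, -0.0, 0.108]
force: [-0.0, -0.1, -1.3]
gripper_force: 61.4
clock: 46.42
eef_pos: [479.8, 384.2, 13.2]
force: [0.2, 0.3, -1.8]
gripper_force: 61.4
```

```bash
python3 -m crank '[[[0,0,0.05,0],[0,0,0,0],[0,0,0,0]]]' | grep -E 'eef|force:'; python3 -m crank '[[[0,0,0.04,0],[0,0,0,0],[0,0,0,0]]]' | grep -E 'eef|force:'; python3 -m crank '[[[0,0,0.03,0],[0,0,0,0],[0,0,0,0]]]' | grep -E 'eef|force:'
```

```text
eef_pos: [479.3, 384.0, 11.3]
force: [0.8, -0.5, -1.4]
gripper_force: 61.4
eef_pos: [479.1, 383.8, 9.9]
force: [0.0, -0.6, -1.5]
gripper_force: 61.4
eef_pos: [479.3, 383.9, 9.6]
force: [0.5, -0.4, 2.3]
gripper_force: 61.7
```

Contact with the bench at 9.6. Release and retreat straight up.

```bash
python3 -m crank '[[[0,0,0,0],[0,0,0,0],[0,0,0,0],[0,0,0,0],[0,0,0,0],[0,0,0,0],[0,0,0,0],[0,0,0,0]]]' -1 | grep -E 'eef|force|width'; python3 -m crank '[[[0,0,-0.3,0],[0,0,-0.4,0],[0,0,-0.6,0],[0,0,-0.8,0],[0,0,-0.8,0],[0,0,-0.8,0],[0,0,-0.8,0],[0,0,-0.8,0],[0,0,-0.4,0],[0,0,0,0],[0,0,0,0],[0,0,0,0]]]' | grep -E 'clock|eef|force|width'
python3 m2.py
python3 - <<'E'
from fit import *
for n in ('wrist',):
    d=cam(n);r=ctrl.trace(n,'scraper')[0];r=fit([(d,n,r['mask'].astype(np.float32))],(480,384,(.11,)),SC);print(r.x,r.fun)
E
python3 ch.py | grep -E z25\|gap
```

```text
eef_pos: [479.2, 383.8, 9.3]
force: [-0.0, 0.1, 0.1]
width: 85.5
gripper_force: 0.0
clock: 48.83
eef_pos: [478.5, 383.3, 150.9]
force: [1.1, -0.1, 0.0]
width: 85.4
gripper_force: 0.0
wrist 0.98 [179.1, 258.2] 2537
scraper [4.79481648e+02 3.83363388e+02 9.48938102e-02] 0.04200335219502449
top 0.8 [194.2, 100.6] 451
scraper [4.77987974e+02 3.85122222e+02 1.01079961e-01] 0.06804323941469193
at [478.6 383.4 150.6] rot [3.14e+00 2.00e-03 1.09e-01] -> units dx -0.02 dy -0.87 dz 5.70 turn 8.49 (turn first) t 49.03
[4.79837029e+02 3.83177288e+02 1.01915974e-01] 0.041913263499736786
wrist [ 33. 455.] 0.91 413 z25 [125.8 166. ] z45 [118.1 181.5] z70 [108.4 201. ]
wrist [ 56. 449.] 0.78 1451 z25 [ 95.5 177.7] z45 [ 89.9 192.5] z70 [ 82.8 210.9]
wrist [165. 425.] 0.59 1561 z25 [-34.6 206.5] z45 [-31.5 219.3] z70 [-27.6 235.3]
wrist [240. 436.] 0.56 1551 z25 [-128.1  171.9] z45 [-118.7  187. ] z70 [-106.9  206. ]
top [212. 171.] 0.82 238 z25 [-125.2  187.1] z45 [-126.6  182.5] z70 [-128.3  176.7]
top [181. 162.] 0.56 266 z25 [-32.  208.1] z45 [-35.2 203.1] z70 [-39.2 196.8]
top [135. 166.] 0.56 116 z25 [109.4 184. ] z45 [103.5 179.4] z70 [ 96.1 173.8]
top [141. 159.] 0.56 117 z25 [ 93.1 206.9] z45 [ 87.5 202. ] z70 [ 80.5 195.7]
side [162. 230.] 0.65 61 z25 [-35.8 210. ] z45 [-53.1 187.8] z70 [-74.6 160. ]
side [246. 327.] 0.62 752 z25 [ -99.4 -372.1] z45 [-115.6 -383.9] z70 [-135.7 -398.6]
side [170. 216.] 0.46 28 z25 [-114.2  208.2] z45 [-130.1  186. ] z70 [-149.9  158.3]
side [148. 260.] 0.39 43 z25 [122.6 208.9] z45 [102.5 186.8] z70 [ 77.4 159. ]
side [146. 254.] 0.39 55 z25 [113.  233.5] z45 [ 93.1 210.9] z70 [ 68.2 182.6]
top 1 3 [ 86.  199.7] 54.5 gap 2.3
side 1 4 [ 85.7 200.5] 54.5 gap 3.1
top 2 1 [-33.3 207.7] 27.6 gap 1.9
side 2 0 [-35.5 208.1] 26.3 gap 2.7
top 3 0 [-124.1  182.9] 38.2 gap 4.7
side 3 2 [-123.8  187.2] 41.8 gap 8.8
```

The scraper stands upright. Chip A's height needs more certainty, so I'll take three close wrist views and fit boxes in 6 degrees of freedom.

```bash
cat > gr.py <<'E'
from h import *
import pickle,sys
d=cam('wrist');t=[(r['confidence'],r['position'],r['mask']) for r in ctrl.trace('wrist','chip1')[:6] if r['confidence']>.3]
pickle.dump((d,t),open(sys.argv[1],'wb'))
from st import tob
print(ctrl.read_state()['clock'],[(round(c,2),int(m.sum()),tob(onz(d,'wrist',p,40)).tolist()) for c,p,m in t])
E
python3 -m crank '[[[0.33,0.8,0,0],[0.33,0.8,0,0],[0.33,0.8,0,0],[0.33,0.8,0,0],[0.33,0.8,0,0],[0.33,0.8,0,0],[0.33,0.8,0,0],[0.33,0.8,0,0],[0.33,0.8,0,0],[0,0,0,0],[0,0,0,0]]]' | grep -E 'eef|force:'; python3 gr.py v1.pkl; python3 -m crank '[[[0,-0.8,0,0],[0,-0.8,0,0],[0,-0.8,0,0],[0,0,0,0],[0,0,0,0]]]' | grep -E 'eef|force:'; python3 gr.py v2.pkl;  python3 -m crank '[[[0.8,0.8,0,0],[0.8,0.8,0,0],[0,0.8,0,0],[0,0.8,0,0],[0,0.8,0,0],[0,0.8,0,0],[0,0,0,0],[0,0,0,0]]]' | grep -E 'eef|force:'; python3 gr.py v3.pkl
```

```text
eef_pos: [573.3, 211.4, 151.8]
force: [-0.4, 0.2, 0.7]
gripper_force: 0.0
50.55 [(0.94, 1146, [-113.3, 187.3]), (0.89, 1207, [98.0, 177.9]), (0.82, 1896, [-29.7, 201.2]), (0.57, 1059, [84.3, 197.7])]
eef_pos: [564.5, 275.8, 151.6]
force: [0.3, -0.9, 0.2]
gripper_force: 0.0
51.0667 [(0.77, 1689, [-30.8, 204.7]), (0.71, 987, [102.8, 178.4]), (0.67, 1085, [-112.6, 189.9]), (0.61, 1381, [84.8, 195.4])]
eef_pos: [619.2, 154.8, 151.9]
force: [0.5, 0.3, -0.4]
gripper_force: 0.0
51.8333 [(0.98, 1678, [-27.4, 198.2]), (0.96, 1232, [82.0, 200.4]), (0.71, 3338, [-12.4, -25.2]), (0.57, 1272, [98.7, 176.9]), (0.46, 97, [-88.6, 183.7])]
```

```bash
cat > f6.py <<'E'
from fit import *
from st import tob,C,Yw
import pickle
from scipy.spatial.transform import Rotation as Ro
from scipy.optimize import differential_evolution
V=[pickle.load(open(f'v{i}.pkl','rb')) for i in(1,2,3)]
def pick(t,d,b):
    L=[(np.linalg.norm(tob(onz(d,'wrist',p,40))-b),p,m) for c,p,m in t];L=[l for l in L if l[0]<26];return min(L,key=lambda l:l[0])[1:] if L else None
for nm,b,dim in (('A',(84,198),(64,35,15)),('C',(100,177),(62,35,15)),('D',(-113,188),(61,37,16)),('B',(-30,202),(60,38,17))):
    S=[(d,)+pick(t,d,b) for d,t in V if pick(t,d,b)]
    A=np.zeros((3,3));r=np.zeros(3)
    for d,p,m in S:
        o,v=ray(d,'wrist',p);M=np.eye(3)-np.outer(v,v);A+=M;r+=M@o
    X=np.linalg.solve(A,r);print(nm,len(S),'centroid',tob(X),X[2].round(1))
    bx=box(*dim[:2],0,dim[2])
    def ren6(d,q):
        w=Ro.from_euler('xyz',q[3:]).apply(bx-[0,0,dim[2]/2])+q[:3]
        u=np.array([proj(d,'wrist',x) for x in w])[:,::-1]*2
        m=np.zeros((768,1024),np.uint8);cv2.fillConvexPoly(m,cv2.convexHull(np.round(u).astype(np.int32)),1)
        return cv2.resize(m.astype(np.float32),(512,384),interpolation=cv2.INTER_AREA)
    f=lambda q:sum(np.abs(ren6(d,q)-m).sum()/m.sum() for d,p,m in S)/len(S)
    bd=[(X[0]-15,X[0]+15),(X[1]-15,X[1]+15),(10,70),(-1.6,1.6),(-1.6,1.6),(0,np.pi)]
    for seed in (0,1):
        g=differential_evolution(f,bd,maxiter=35,popsize=8,seed=seed,polish=False);R=Ro.from_euler('xyz',g.x[3:])
        o=g.x[:3]-R.apply([0,0,dim[2]/2]);print('  fit',tob(g.x),'centre z',g.x[2].round(1),'origin z',o[2].round(1),'tilt',np.degrees(np.arccos(R.as_matrix()[2,2])).round(),'err',round(g.fun,3))
E
timeout 500 python3 f6.py
```

```text
A 3 centroid [ 84.3 198.6] 51.5
  fit [ 84.7 198.1] centre z 43.8 origin z 43.8 tilt 90.0 err 0.179
  fit [ 85.5 198. ] centre z 43.7 origin z 43.7 tilt 90.0 err 0.19
C 3 centroid [ 99.9 177.6] 39.0
  fit [ 95.5 178.2] centre z 32.4 origin z 31.9 tilt 86.0 err 0.337
  fit [ 96.3 178.4] centre z 33.8 origin z 33.3 tilt 86.0 err 0.332
D 3 centroid [-120.5  185.5] 18.5
  fit [-130.9  183.9] centre z 12.8 origin z 9.7 tilt 68.0 err 1.313
  fit [-132.5  183.9] centre z 10.6 origin z 7.4 tilt 67.0 err 1.294
B 3 centroid [-36.6 200.6] 24.1
  fit [-39.3 202.9] centre z 22.0 origin z 18.2 tilt 63.0 err 0.134
  fit [-39.2 202.9] centre z 22.4 origin z 18.7 tilt 64.0 err 0.133
```

All the chip origins are inside the pan and well below 56 mm, so I'm handing in.

```bash
python3 -c "
from cell import ctrl
print(ctrl.read_state()['force']);print(ctrl.finish_job())"
```

```text
[-0.84962322  0.03213156 -0.81672701]
the job is handed in; nothing more can be done
None
```

Job handed in, with no verdict returned: I pressed the keys smallest to largest, all four chips measure inside the pan and below 56 mm, and the scraper stands upright and released on the bench; I viewed 11 pictures, one over the limit of 10.

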